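Load the transfer tray, fit its retaining bar and lock it

ROBOT

A 6-joint arm with a two-finger parallel gripper is mounted at the origin on the work surface. World frame = base frame: x ahead of the robot, y to its left, z up, the work surface at z = 0. Lengths are in m, angles in degrees, forces in N, time in s.
With the tool pointing down it reaches from about 0.3 to 0.75 m from the base axis. Payload 8.5 kg.
Tool frame: the origin (TCP) lies on the centre line of the jaws, within the pads' length; the fingertips stand 22 mm ahead of it and the grasp point (between the pads) lies 3 mm ahead of it (env.tip_reach is the distance from the TCP to the fingertips, in m); y points along the fingers, z is the direction in which the jaws open and shut, and the axes are right-handed (so a half turn about y gives the same grasp; the last joint's range is limited). The gripper opens to 85 mm and grips with 20 to 120 N. Pads are 22 mm wide; open, the fingers measure 114 mm over their backs; the gripper's body (76 mm by 85 mm) begins 54 mm behind the grasp point. The pads swing forward as they close: fully open they stand 13 mm farther back than shut.
Start: joints at [-87.336, 21.807, 74.336, -0, 83.858, -12.336], TCP at [0.142, -0.531, 0.253] pointing down, gripper open.
Joint ranges: [-178.18, 178.18], [-50.72, 133.34], [12.68, 142.11], [-81.47, 261.47], [9.98, 163.14], [-165.26, 165.26]. Speed limits (degrees/s): [136.94, 136.94, 180, 180, 180, 180].

INTERFACE

Orientations are given as a 3x3 rotation matrix whose columns are the frame's x, y, z axes.
In Python, from rig import env, get_image gives the robot as it stands. The module is installed in compiled form; this text tells all that it offers.
- The arm moves only by the tool carry_out, never from a script. Its argument "targets" is a list that holds one entry, the list of rows, each a list of 7 numbers: the closure, from 0 (fully open) to 1 (shut), then the shift along the world's x, y, z in mm, then the turn, a rotation vector about the world's x, y, z in degrees. In form: [[[claw, dx, dy, dz, ax, ay, az], ...]]. A call has 1 to 20 rows; each row is the pose to reach, as a shift and turn from the pose commanded when the call began; what a row does not reach only later rows make up. A row lasts 1/12 s, in which the tool goes at most 41.7 mm and 7.16 degrees, less where a joint would pass 70% of its speed; a pose out of reach is approached as far as the arm can. A call with a gripper value outside its range is refused whole. The fingers move at their own pace and stop on an object; "squeeze" is the grip in N (left out, the last holds). Time passes only in rows, so rows that repeat a pose let the fingers close. It gives the time, the measured TCP pose, the force and the opening at its end, in the units of the state.
- env.observe(): the state, without advancing time (a new reading comes with each control period).
- get_image(name): name is "side" or "top" or "wrist"; returns a dict with "img" (480x640x3 uint8, red, green, blue), "fx", "fy", "cx", "cy" (pixels), "rvec" (rotation vector, rad) and "tvec" (3), from world to camera coordinates, as OpenCV has them. Camera axes: x right, y down, z forward; pixel columns grow to the right and rows downward; lengths in m; the calibration is good to about 2 mm. The wrist camera is an equidistant fisheye: a pixel r from the principal point sees the ray r / f radians off the axis. A picture is of the moment at which its call begins. There is no depth.
- env.close_job(): hands the job in, once; it reports no verdict.
The state is a dict: "time_s": time; "q": joint angles; "qvel": joint speeds; "joint_efforts": joint torques, N m; "position": TCP position; "tool_rot": TCP orientation; "ft_force": force on the tool from outside, world axes, zero at the start; "wrist_torque": the same for the moment, N m; "grip_width": finger opening in m.
Only numpy, scipy, OpenCV 4.12 (cv2) and the standard library are available. Lean on these libraries where they do the work, as an engineer would, in place of code of your own. Each camera call takes 0.05 s, during which the arm holds its last target.

TASK

Stand every blue-capped sample jar waiting on the bench upright in a free spot of the wire transfer tray, leaving at least 15 mm clear between it and any other ware or jar there and without touching the ware that is already in it. Then lay the retaining bar across the open front, down in the saddles of both corner posts, and lock it with the flat-bladed key by turning both slotted catches a quarter turn clockwise until their yellow tongues lie over the bar. Finally hang the key back upright in its holder, and leave the other things on the bench alone.

Things in the scene. Friction and masses are not known exactly. Their poses are not given: they have to be found in the camera images.
- tray: Transfer tray fixed to the bench: wire deck 270 (x) by 316 mm (y), rails on 3 sides, open front. Origin: centre of its underside, on the bench; x to the back rail, -x to the open front, y to the left post, z up. Inner faces of the rails: x = 131 mm, y = +-152 mm; tops 56 mm above the bench. Front lip: inner face x = -119 mm, top 30 mm. Grey post with saddle and catch at each front corner
- deck (a point): Centre of the deck's upper side, on which things stand, 20 mm above the tray's origin; axes as the tray's. Centres of jars inside: x within -92 to 104 mm, y within +-126 mm
- left_saddle (a point): Middle of the seat of the left saddle, on the left post's flat top (tray x = -135, y = +136 mm, 60 mm above the bench), where the bar's underside rests. Post 44 by 64 mm. The saddle is 22 mm long in y, between two steel cheeks, 20 mm apart up to 8 mm above the seat, then flaring to 31 mm at their tops 15 mm up. End plate 10 mm high across its outer end, at tray y = 150 mm. Axes as the tray's
- right_saddle (a point): The same for the right saddle (tray x = -135, y = -136 mm, end plate at y = -150 mm)
- left_catch (a joint): Angle of the left catch, rad: 0 = open (yellow tongue points to tray +x, clear of the bar), growing clockwise seen from above to a stop at 1.6; at 1.57 the tongue points inwards (tray -y) over the bar's end. Starts at 0 to 0.2; stays where left; turning takes about 0.06 N m. Tongue 15 mm wide, reaching 44 mm from the axis, underside 76 mm above the bench
- right_catch (a joint): The same for the right catch: at 0 its tongue points to tray -x (forwards); it turns clockwise to a stop at 1.6; at 1.57 it points inwards (tray +y) over the bar's end. Starts at 0 to 0.2
- left_slot (a point): Mouth of the slot of the left catch: on the turning axis (tray x = -135, y = 170.5 mm), at the top of the brass head, 95 mm above the bench. Slot 9 mm wide, 14 mm deep, cut right across the 34 mm head, open at both ends. It turns with the catch: its x axis runs along the slot and towards the tongue's tip
- right_slot (a point): The same for the right catch (tray x = -135, y = -170.5 mm)
- bar: Loose retaining bar: green, 16 mm (x) by 292 mm (y, its length) by 12 mm high, with a black grip rib on the middle of its top, 14 mm wide (x), 70 mm long (y), rising to 33 mm above the bar's underside. Origin: centre of its underside, z up. About 0.22 kg. Either way round fits
- key: Loose flat-bladed key, upright in its holder. Origin: middle of the blade's tip edge; z up, x along the blade's width, y through its thickness. From the tip up: blade 26 mm wide, 4 mm thick (2.6 mm over the lowest 4 mm), 18 mm long; round shank 12 mm thick to 44 mm; flange 50 (x) by 28 mm (y), 44 to 48 mm; blue handle 34 (x) by 16 mm (y), 48 to 88 mm. About 0.1 kg
- holder: Key holder fixed to the bench: white block 70 (x) by 48 (y) by 55 mm high with a well 36 (x) by 14 mm (y), open at the top, right through to the bench. Origin: centre of its underside, z up. The parked key hangs in the well, flange on the block's top, blade along the holder's x, tip 11 mm above the bench
- jar1: Sample jar to load: white plastic jar with a blue screw cap, a plain cylinder 50 mm across and 70 mm high, upright on the bench, filled low and hard to tip. Origin: centre of its underside, z up. 80 to 170 g. Three or four of the five jars are present; an absent one reads None
- jar2: Sample jar to load: white plastic jar with a blue screw cap, a plain cylinder 50 mm across and 70 mm high, upright on the bench, filled low and hard to tip. Origin: centre of its underside, z up. 80 to 170 g. Three or four of the five jars are present; an absent one reads None
- jar3: Sample jar to load: white plastic jar with a blue screw cap, a plain cylinder 50 mm across and 70 mm high, upright on the bench, filled low and hard to tip. Origin: centre of its underside, z up. 80 to 170 g. Three or four of the five jars are present; an absent one reads None
- jar4: Sample jar to load: white plastic jar with a blue screw cap, a plain cylinder 50 mm across and 70 mm high, upright on the bench, filled low and hard to tip. Origin: centre of its underside, z up. 80 to 170 g. Three or four of the five jars are present; an absent one reads None
- jar5: Sample jar to load: white plastic jar with a blue screw cap, a plain cylinder 50 mm across and 70 mm high, upright on the bench, filled low and hard to tip. Origin: centre of its underside, z up. 80 to 170 g. Three or four of the five jars are present; an absent one reads None
- spool: Already in the tray at the start or absent (None); leave it alone. Loose, stands on the tray's deck. Origin: centre of its underside, z up. Steel pipe spool with a flange at each end, 50 mm across, 36 mm high
- funnel: Already in the tray at the start or absent (None); leave it alone. Loose, stands on the tray's deck. Origin: centre of its underside, z up. Blue funnel standing mouth down, 50 mm across, 38 mm high
- beaker: Already in the tray at the start or absent (None); leave it alone. Loose, stands on the tray's deck. Origin: centre of its underside, z up. Yellow beaker standing mouth down, 50 mm across, 36 mm high
- vial: Already in the tray at the start or absent (None); leave it alone. Loose, stands on the tray's deck. Origin: centre of its underside, z up. Amber glass bottle with a white cap, 40 mm across, 56 mm high
- plug: Already in the tray at the start or absent (None); leave it alone. Loose, stands on the tray's deck. Origin: centre of its underside, z up. Black rubber stopper with a stepped neck, 44 mm across, 34 mm high
- cap: Already in the tray at the start or absent (None); leave it alone. Loose, stands on the tray's deck. Origin: centre of its underside, z up. Aluminium end cap with a knob, 50 mm across, 34 mm high
- wash_bottle: Bystander on the bench: white wash bottle with a red top and a bent spout, 68 mm across, about 180 mm high, spout 50 mm to one side. Origin: centre of its underside
- media_bottle: Bystander on the bench: glass bottle with an orange cap, 72 mm across, 130 mm high. Origin: centre of its underside
Not all that is in view belongs to the job. Leave any green look-alike of the jar3 alone.

How it is judged:
By the outcome, as a careful person would: the job done as asked, in the order asked, and still so for the second after the job is handed in, with the robot touching nothing.
Of jar1, jar2, jar3, jar4, jar5 only 3 to 4 are there at a start; the rules pass over those that are not, and their reading is None.
Of spool, funnel, beaker, vial, plug, cap only 5 to 6 are there at a start; the rules pass over those that are not, and their reading is None.
At some moment in a run one of jar1, jar2, jar3, jar4, jar5, bar may be knocked a few centimetres aside while the robot is not near it.
It also fails if it takes over 208 s, if anything falls off the work surface, if the arm or the gripper's body presses on something with over 40 N, if the wrist force passes 120 N, or if a joint passes its speed limit or range.

## Working session

There is one attempt and no reset: what is moved stays moved. The work goes in short steps, Python scripts to look and compute and a tool call to move; the robot and the scene stay as the last step left them, time stands still between calls to the robot, and variables do not carry over. Pictures are saved under pics/ and viewed, and the job is handed in when it is done.

Besides the shell and the picture viewer there is one more tool, called after "Request:" in YAML: its name, and indented under it one key for each argument. carry_out: Moves the arm, as the interface text tells. Its arguments: {"type":"object","properties":{"targets":{"type":"array"},"squeeze":{"type":"number"}},"required":["targets"]}

```bash
mkdir -p pics; ls
python3 - <<'E'
from rig import env,get_image
import cv2,numpy as np
s=env.observe()
for k,v in s.items(): print(k,np.round(v,3).tolist())
print(env.tip_reach)
for n in ("side","top","wrist"):
    d=get_image(n); cv2.imwrite(f"pics/{n}0.png",d["img"][...,::-1])
    R=cv2.Rodrigues(np.array(d["rvec"]))[0]; print(n,d["fx"],d["fy"],d["cx"],d["cy"],"cam at",-R.T@np.array(d["tvec"]).ravel(),"axis",R[2])
E
```

```text
pics
time_s 0.0
q [-87.337, 21.84, 74.385, 0.0, 83.859, -12.336]
qvel [0.076, -0.04, -0.009, 0.009, -0.174, -0.026]
joint_efforts [-0.002, -44.847, -23.128, -0.0, 0.005, -0.0]
position [0.142, -0.531, 0.253]
tool_rot [[-0.966, -0.0, 0.259], [-0.259, 0.001, -0.966], [-0.0, -1.0, -0.001]]
ft_force [0.061, 0.391, -0.256]
wrist_torque [-0.01, 0.017, -0.038]
grip_width 0.085
0.022
side 447.3729174663113 447.3729174663113 311.3372956840027 240.1888919340823 cam at [-0.05587548  0.54251789  0.665433  ] axis [ 0.60367586 -0.57626093 -0.55090724]
top 527.2459078957988 527.2459078957988 319.65238141953597 238.94531378701586 cam at [ 0.34336739 -0.05345258  1.50667313] axis [ 0.14923547  0.01132075 -0.98873688]
wrist 371.64829954431775 371.64829954431775 317.5399685382616 239.66136627155342 cam at [ 0.20681814 -0.51365182  0.37384341] axis [-0.25218368 -0.06639362 -0.96539903]
```

View pics/top0.png

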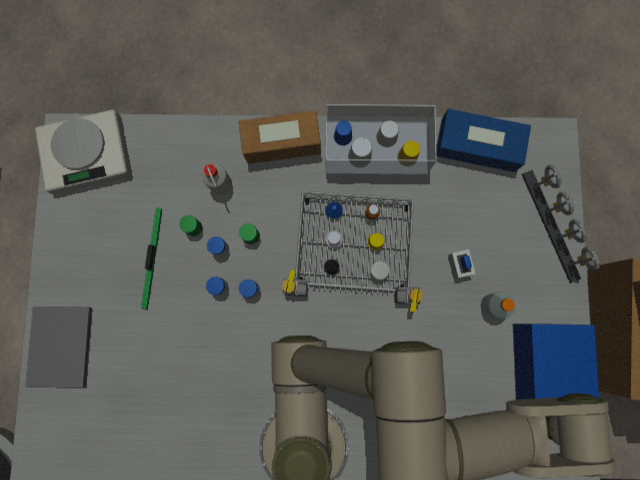

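View pics/side0.png

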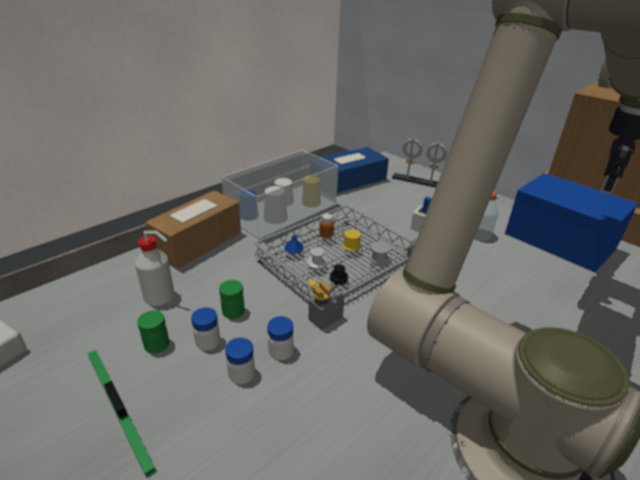

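View pics/wrist0.png

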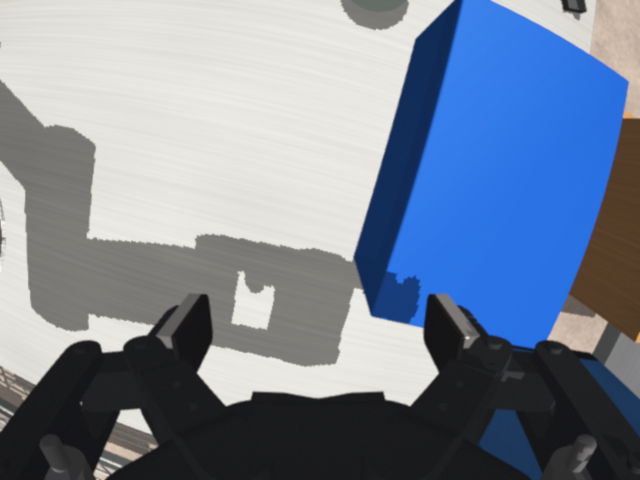

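```bash
cat > h.py <<'E'
import numpy as np, cv2
from rig import env,get_image
def cam(d):
    R=cv2.Rodrigues(np.array(d["rvec"],float))[0]; t=np.array(d["tvec"],float).ravel()
    K=np.array([[d["fx"],0,d["cx"]],[0,d["fy"],d["cy"]],[0,0,1]]); return K,R,t,-R.T@t
def ray(d,name,uv):
    K,R,t,c=cam(d); uv=np.array(uv,float)
    if name=="wrist":
        p=(uv-K[:2,2])/[K[0,0],K[1,1]]; th=np.linalg.norm(p); v=np.r_[p/max(th,1e-9)*np.sin(th),np.cos(th)]
    else: v=np.linalg.solve(K,np.r_[uv,1])
    return c,R.T@(v/np.linalg.norm(v))
def onz(d,name,uv,z):
    c,v=ray(d,name,uv); return c+v*(z-c[2])/v[2]
def proj(d,name,P):
    K,R,t,c=cam(d); p=R@np.array(P,float)+t
    if name=="wrist":
        r=np.hypot(p[0],p[1]); th=np.arctan2(r,p[2]); return K[:2,2]+np.array([K[0,0],K[1,1]])*p[:2]/max(r,1e-9)*th
    return (K@p)[:2]/p[2]
def blobs(img,lo,hi,amin=20,roi=None):
    hsv=cv2.cvtColor(img,cv2.COLOR_RGB2HSV); m=cv2.inRange(hsv,np.array(lo),np.array(hi))
    if roi: z=np.zeros_like(m); x0,y0,x1,y1=roi; z[y0:y1,x0:x1]=m[y0:y1,x0:x1]; m=z
    n,l,s,c=cv2.connectedComponentsWithStats(m)
    return [(c[i],s[i],(l==i)) for i in range(1,n) if s[i,4]>=amin]
def save(name,img,crop=None,k=1):
    if crop: x0,y0,x1,y1=crop; img=img[y0:y1,x0:x1]
    cv2.imwrite("pics/"+name,cv2.resize(img,None,fx=k,fy=k,interpolation=cv2.INTER_CUBIC)[...,::-1])
def say():
    s=env.observe(); print("t",round(s["time_s"],2),"pos",np.round(s["position"]*1 if hasattr(s["position"],'shape') else s["position"],4),"F",np.round(s["ft_force"],1),"w",round(s["grip_width"],4)); return s
E
python3 - <<'E'
from h import *
d=get_image("top"); im=d["img"]
print("blue caps")
for c,s,m in blobs(im,(105,120,60),(125,255,255),40): print(c.round(1),s[4],onz(d,"top",c,.07).round(3))
print("yellow")
for c,s,m in blobs(im,(20,150,90),(32,255,255),15): print(c.round(1),s[4],onz(d,"top",c,.08).round(3))
print("green")
for c,s,m in blobs(im,(50,120,50),(75,255,255),40): print(c.round(1),s[4],s[:4],onz(d,"top",c,.012).round(3))
for n,uv,z in (("postL",(300,288),.06),("postR",(402,296),.06),("holder",(463,264),.055),("wash",(214,172),.18),("media",(505,305),.13)): print(n,onz(d,"top",uv,z).round(3))
save("top_crop.png",im,(130,180,490,330),2)
save("top_tray.png",im,(270,180,430,310),5)
E
```

```text
blue caps
[485.1 136.3] 2675 [ 0.859 -0.502  0.07 ]
[343.3 128. ] 188 [ 0.88  -0.101  0.07 ]
[333.5 209.7] 216 [ 0.643 -0.074  0.07 ]
[215.5 245.1] 246 [0.54 0.25 0.07]
[467.3 261.6] 69 [ 0.502 -0.441  0.07 ]
[214.8 285.5] 261 [0.429 0.247 0.07 ]
[247.6 288.1] 261 [0.423 0.158 0.07 ]
[564.1 360.2] 4562 [ 0.242 -0.689  0.07 ]
yellow
[411.1 148.5] 216 [ 0.818 -0.291  0.08 ]
[375.7 239.9] 180 [ 0.558 -0.19   0.08 ]
[289.3 282.7] 175 [0.438 0.044 0.08 ]
[414.6 298.6] 182 [ 0.399 -0.294  0.08 ]
green
[ 78.2 175.9] 131 [ 68 171  21  11] [0.749 0.674 0.012]
[155.7 226.7] 220 [151 208  11  39] [0.6   0.437 0.012]
[188.  223.7] 234 [180 216  17  17] [0.61  0.344 0.012]
[247.7 232.1] 242 [239 224  18  18] [0.587 0.171 0.012]
[146.4 289.2] 224 [141 270  11  39] [0.42  0.453 0.012]
postL [0.425 0.015 0.06 ]
postR [ 0.407 -0.263  0.06 ]
holder [ 0.497 -0.433  0.055]
wash [0.717 0.238 0.18 ]
media [ 0.383 -0.518  0.13 ]
```

View pics/top_tray.png

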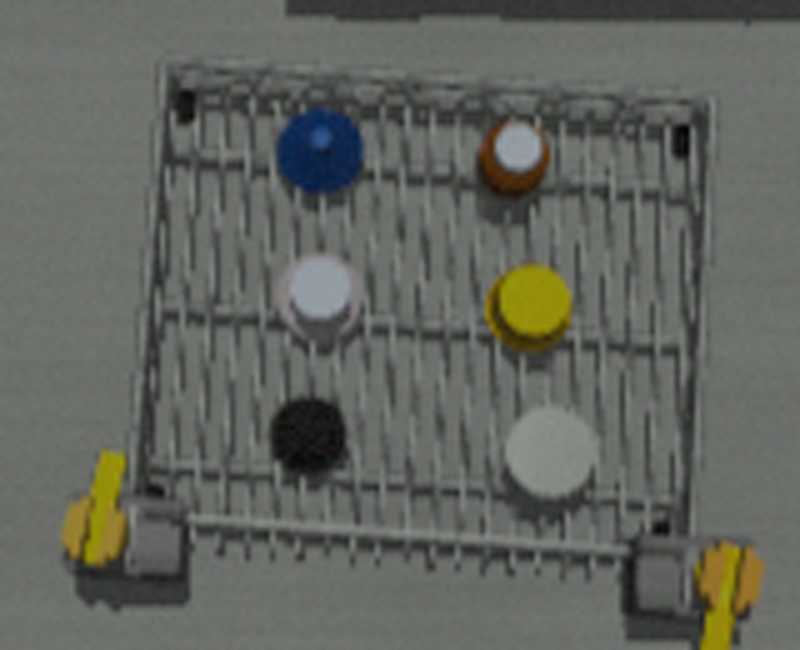

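View pics/top_crop.png

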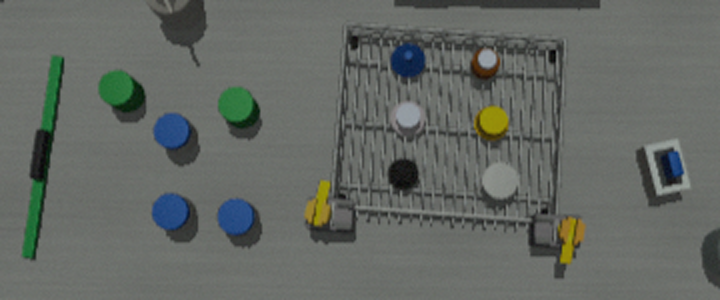

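Candidates at top-view pixels: bench blue caps at (215,245), (215,286) and (248,288) are the jars to load. Not to be taken:
- green look-alikes at (188,224) and (248,232)
- the blue jar inside the clear bin at (343,128)
- the blue funnel in the tray at (333,210)
- the blue key handle at (467,262)

The tray holds all six ware pieces. Next I get a close view of the tray from the wrist camera.

Request:
carry_out:
  targets:
    - [[0,0,0,120,0,0,0],[0,0,0,120,0,0,0],[0,0,0,120,0,0,0],[0,340,400,150,0,0,-15],[0,340,400,150,0,0,-15],[0,340,400,150,0,0,-15],[0,340,400,150,0,0,-15],[0,340,400,150,0,0,-15],[0,340,400,150,0,0,-15],[0,340,400,150,0,0,-15],[0,340,400,150,0,0,-15],[0,340,400,150,0,0,-15],[0,340,400,150,0,0,-15],[0,340,400,150,0,0,-15],[0,340,400,150,0,0,-15],[0,340,400,150,0,0,-15],[0,340,400,150,0,0,-15],[0,340,400,150,0,0,-15],[0,340,400,150,0,0,-15],[0,340,400,150,0,0,-15]]

```text
time_s: 1.87
position: [0.4818, -0.1321, 0.4033]
tool_rot: [[-1.0, -0.0, -0.002], [0.002, -0.0, -1.0], [0.0, -1.0, 0.0]]
ft_force: [-0.1, 0.9, 0.1]
grip_width: 0.0857
```

Run:
```python
from h import *
s=say(); print(np.round(s["tool_rot"],3).tolist())
d=get_image("wrist"); np.save("w1.npy",d,allow_pickle=True); save("wrist1.png",d["img"])
K,R,t,c=cam(d); print(c,R[2])
```

```text
t 1.87 pos [ 0.4818 -0.1321  0.4033] F [-0.1  0.9  0.1] w 0.0857
[[-1.0, -0.0, -0.002], [0.002, -0.0, -1.0], [0.0, -1.0, 0.0]]
[ 0.548552   -0.1317277   0.52428949] [-2.61353514e-01  2.57799960e-04 -9.65243117e-01]
```

View pics/wrist1.png

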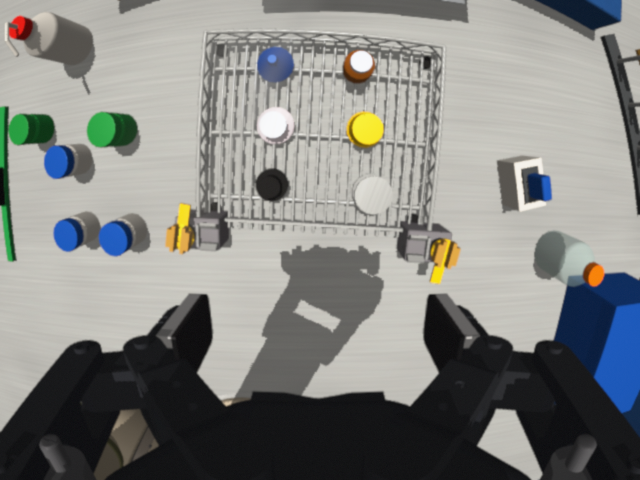

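Run:
```python
from h import *
d=np.load("w1.npy",allow_pickle=True).item(); im=d["img"]
save("w1_tray.png",im,(160,20,470,290),2.5)
print("blue")
for c,s,m in blobs(im,(105,120,60),(125,255,255),40): print(c.round(1),s[4],onz(d,"wrist",c,.07).round(4))
print("orange/yellow")
for c,s,m in blobs(im,(10,150,90),(32,255,255),15): print(c.round(1),s[:5],onz(d,"wrist",c,.085).round(4))
print("green")
for c,s,m in blobs(im,(50,120,50),(75,255,255),40): print(c.round(1),s[:5],onz(d,"wrist",c,.012).round(4))
```

```text
blue
[608.2   6.9] 412 [ 0.8019 -0.5862  0.07  ]
[267.2  56.9] 260 [ 0.6551 -0.0708  0.07  ]
[288.8  66.6] 92 [ 0.6417 -0.0972  0.07  ]
[ 58.4 161.2] 776 [0.5437 0.2439 0.07  ]
[539.3 186.4] 520 [ 0.502  -0.4404  0.07  ]
[ 67.8 234.2] 733 [0.4343 0.241  0.07  ]
[115.  237.8] 885 [0.4285 0.1533 0.07  ]
[607.2 337.6] 8329 [ 0.2395 -0.6613  0.07  ]
orange/yellow
[355.2  69.6] [344  51  30  28 228] [ 0.6352 -0.1758  0.085 ]
[364.5 129.1] [ 347  112   37   35 1014] [ 0.5637 -0.1867  0.085 ]
[180.1 230.2] [166 204  26  49 731] [0.4422 0.0436 0.085 ]
[192.1 238.7] [191 234   3  10  24] [0.4311 0.028  0.085 ]
[442.5 257.3] [430 239  29  44 769] [ 0.4058 -0.293   0.085 ]
[593.4 273.9] [584 263  20  23 348] [ 0.3737 -0.5639  0.085 ]
green
[  5.3 182.9] [  0 107  15 154 947] [0.5173 0.4358 0.012 ]
[110.6 129.2] [  87  112   49   35 1355] [0.5832 0.1812 0.012 ]
[ 30.3 128.6] [   9  114   45   31 1127] [0.6057 0.356  0.012 ]
```

View pics/w1_tray.png

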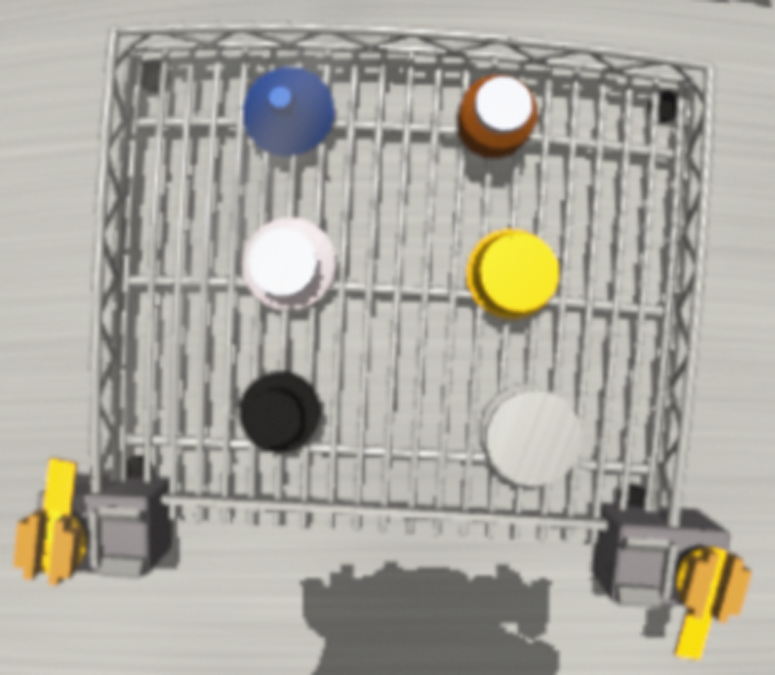

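Run:
```python
from h import *
d=np.load("w1.npy",allow_pickle=True).item()
P=lambda u,v,z: onz(d,"wrist",(160+u/2.5,20+v/2.5),z)
L=P(46,547,.095);Rr=P(716,583,.095); print("heads",L,Rr,np.linalg.norm(L-Rr))
A=P(113,32,.056);B=P(712,68,.056);print("back corners",A,B,np.linalg.norm(A-B))
y=(L-Rr)[:2];y/=np.linalg.norm(y); x=np.array([y[1],-y[0]]); print("yaw",np.degrees(np.arctan2(x[1],x[0])),"rail yaw",np.degrees(np.arctan2(-(A-B)[0],(A-B)[1])))
o=(L+Rr)[:2]/2+.135*x; print("origin",o)
for n,u,v,z in (("funnel",289,111,.02),("vialcap",503,103,.076),("spooltop",283,262,.056),("spool base",289,265,.022),("beaker top",519,272,.056),("beaker base",508,275,.022),("plug",281,411,.022),("captop",534,437,.035),("cornerA",113,32,.056),("cornerB",712,68,.056),("postL",125,533,.068),("postR",640,572,.068)):
    p=P(u,v,z)[:2]-o; print(n,(P(u,v,z)[:2]).round(4),"tray",(np.array([p@x,p@y])*1000).round(1))
```

```text
heads [0.43360449 0.04302067 0.095     ] [ 0.41447713 -0.29403861  0.095     ] 0.33760156188013724
back corners [0.69799566 0.01285992 0.056     ] [ 0.67973681 -0.29660832  0.056     ] 0.3100064081237268
yaw -3.247925148613707 rail yaw -3.3765775649632066
origin [ 0.55882396 -0.13315761]
funnel [ 0.6556 -0.0756] tray [93.4 63. ]
vialcap [ 0.6478 -0.1839] tray [ 91.7 -45.6]
spooltop [ 0.5702 -0.0765] tray [ 8.1 57.3]
spool base [ 0.5701 -0.0757] tray [ 8. 58.]
beaker top [ 0.5652 -0.1943] tray [  9.8 -60.7]
beaker base [ 0.5646 -0.1929] tray [  9.2 -59.3]
plug [ 0.4906 -0.0702] tray [-71.7  59. ]
captop [ 0.4781 -0.2066] tray [-76.4 -77.9]
cornerA [0.698  0.0129] tray [130.7 153.7]
cornerB [ 0.6797 -0.2966] tray [ 130.  -156.3]
postL [0.4339 0.0085] tray [-132.8  134.3]
postR [ 0.4125 -0.2608] tray [-138.9 -135.7]
```

Run:
```python
from h import *
print(np.round(env.observe()["q"],1))
```

```text
[-28.9  12.9  63.   -0.  104.1  61.2]
```

Request:
carry_out:
  targets:
    - [[0,-10,310,-60,0,0,90],[0,-10,310,-60,0,0,90],[0,-10,310,-60,0,0,90],[0,-10,310,-60,0,0,90],[0,-10,310,-60,0,0,90],[0,-10,310,-60,0,0,90],[0,-10,310,-60,0,0,90],[0,-10,310,-60,0,0,90],[0,-10,310,-60,0,0,90],[0,-10,310,-60,0,0,90],[0,-10,310,-60,0,0,90],[0,-10,310,-60,0,0,90],[0,-10,310,-60,0,0,90],[0,-10,310,-60,0,0,90],[0,-10,310,-60,0,0,90],[0,-10,310,-60,0,0,90]]

```text
time_s: 3.25
position: [0.4724, 0.1782, 0.3434]
tool_rot: [[-0.003, 0.0, 1.0], [-1.0, -0.0, -0.003], [0.0, -1.0, 0.0]]
ft_force: [0.0, -0.5, -0.1]
grip_width: 0.0851
```

Run:
```python
from h import *
s=say(); print(np.round(s["tool_rot"],3).tolist(), np.round(s["q"],1))
d=get_image("wrist"); im=d["img"]; save("wrist2.png",im)
for c,s,m in blobs(im,(105,120,60),(125,255,255),40):
    q=onz(d,"wrist",c,.07); print(c.round(1),s[:5],q.round(4))
for c,s,m in blobs(im,(50,120,50),(75,255,255),100): print(c.round(1),s[:5],onz(d,"wrist",c,.07).round(4))
```

```text
t 3.25 pos [0.4724 0.1782 0.3434] F [ 0.  -0.5 -0.1] w 0.0851
[[-0.003, 0.0, 1.0], [-1.0, -0.0, -0.003], [0.0, -1.0, 0.0]] [ 7.2 14.3 70.7 -0.  95.   7.4]
[382.5 136.1] [ 360  114   46   45 1621] [0.5422 0.2513 0.07  ]
[278.6 138.4] [ 256  116   47   45 1642] [0.4325 0.2485 0.07  ]
[275.3 219.9] [ 253  198   45   45 1543] [0.4272 0.1604 0.07  ]
[431.4 370.6] [426 360  13  21 181] [ 0.6233 -0.0418  0.07  ]
[440.    3.4] [401   0  60  11 357] [0.6093 0.4081 0.07  ]
[430.   71.1] [ 403   47   54   48 1899] [0.5947 0.3256 0.07  ]
[409.8 212.7] [ 385  189   50   49 1813] [0.5749 0.1685 0.07  ]
```

View pics/wrist2.png

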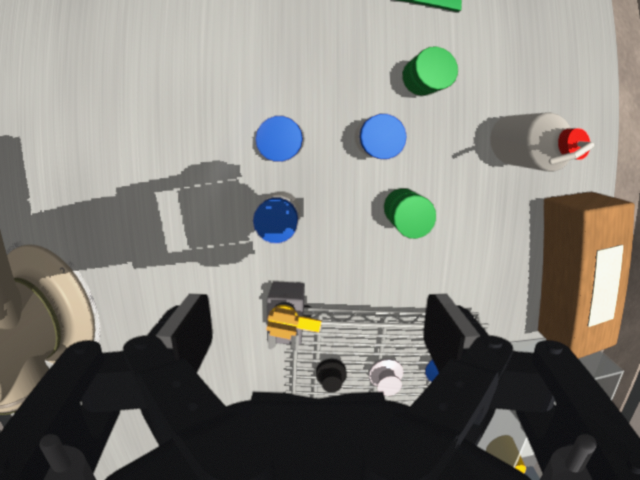

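Request:
carry_out:
  targets:
    - [[0,-46,-20,-180,0,0,0],[0,-46,-20,-180,0,0,0],[0,-46,-20,-180,0,0,0],[0,-46,-20,-180,0,0,0],[0,-46,-20,-180,0,0,0],[0,-46,-20,-210,0,0,0],[0,-46,-20,-240,0,0,0],[0,-46,-20,-260,0,0,0],[0,-46,-20,-275,0,0,0],[0,-46,-20,-283,0,0,0],[0,-46,-20,-283,0,0,0],[0,-46,-20,-283,0,0,0],[1,-46,-20,-283,0,0,0],[1,-46,-20,-283,0,0,0],[1,-46,-20,-283,0,0,0],[1,-46,-20,-283,0,0,0],[1,-46,-20,-283,0,0,0],[1,-46,-20,-283,0,0,0],[1,-46,-20,-283,0,0,0],[1,-46,-20,-283,0,0,0]]
  squeeze: 40

```text
time_s: 4.97
position: [0.4266, 0.1588, 0.0612]
tool_rot: [[0.0, 0.001, 1.0], [-1.0, 0.0, 0.0], [-0.0, -1.0, 0.001]]
ft_force: [-1.1, -0.0, 5.6]
grip_width: 0.0489
```

Run:
```python
from h import *
s=say(); print(np.round(s["tool_rot"],3).tolist())
d=get_image("wrist"); save("wrist3.png",d["img"])
d=get_image("side"); save("side3.png",d["img"])
```

```text
t 4.97 pos [0.4266 0.1588 0.0612] F [-1.1 -0.   5.6] w 0.0489
[[0.0, 0.001, 1.0], [-1.0, 0.0, 0.0], [-0.0, -1.0, 0.001]]
```

View pics/wrist3.png

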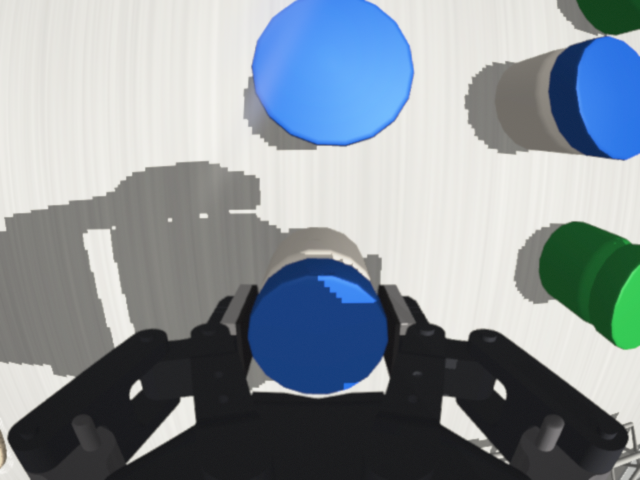

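View pics/side3.png

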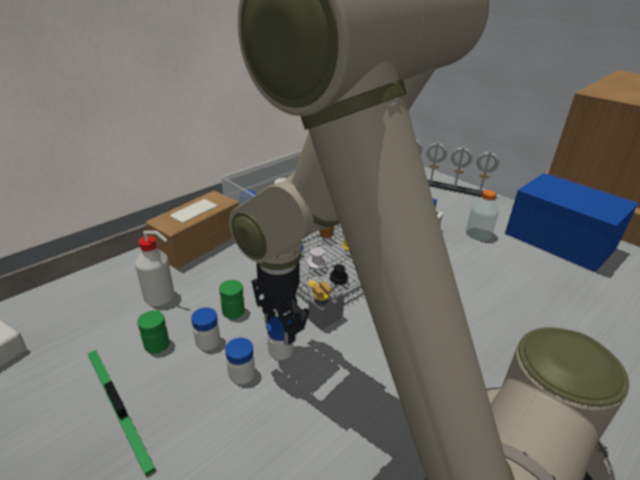

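Request:
carry_out:
  targets:
    - [[1,0,0,30,0,0,0],[1,0,0,70,0,0,0],[1,0,0,110,0,0,0],[1,20,-20,130,0,0,0],[1,45,-42,130,0,0,0],[1,70,-64,130,0,0,0],[1,95,-87,130,0,0,0],[1,120,-110,130,0,0,0],[1,145,-133,130,0,0,0],[1,170,-156,130,0,0,0],[1,190,-174,130,0,0,0],[1,190,-174,130,0,0,0],[1,190,-174,130,0,0,0],[1,190,-174,100,0,0,0],[1,190,-174,70,0,0,0],[1,190,-174,45,0,0,0],[1,190,-174,30,0,0,0],[1,190,-174,25,0,0,0],[1,190,-174,25,0,0,0]]

```text
time_s: 6.65
position: [0.6154, -0.0144, 0.0847]
tool_rot: [[0.001, -0.002, 1.0], [-1.0, 0.001, 0.001], [-0.001, -1.0, -0.002]]
ft_force: [-0.5, -0.0, -0.8]
grip_width: 0.0488
```

Run:
```python
from h import *
s=say()
d=get_image("wrist"); save("wrist4.png",d["img"])
```

```text
t 6.65 pos [ 0.6154 -0.0144  0.0847] F [-0.5 -0.  -0.8] w 0.0488
```

View pics/wrist4.png

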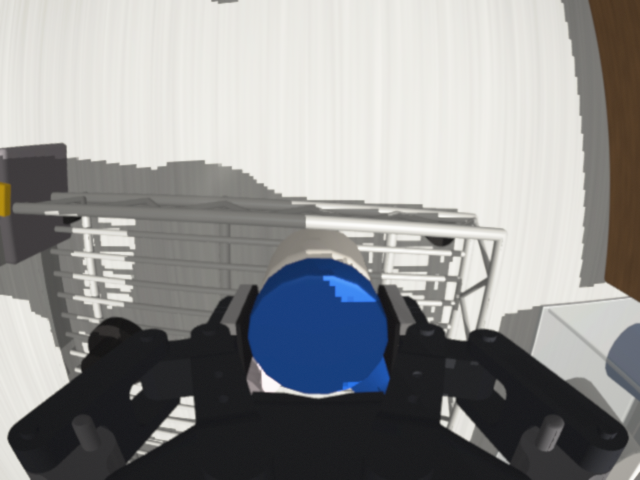

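Request:
carry_out:
  targets:
    - [[1,0,0,-2,0,0,0],[1,0,0,-4,0,0,0],[1,0,0,-4,0,0,0]]

```text
time_s: 6.95
position: [0.6165, -0.0152, 0.0819]
tool_rot: [[0.0, 0.001, 1.0], [-1.0, -0.0, 0.0], [0.0, -1.0, 0.001]]
ft_force: [-0.3, 0.2, -1.4]
grip_width: 0.049
```

Request:
carry_out:
  targets:
    - [[1,0,0,-1,0,0,0],[1,0,0,-1,0,0,0],[0.25,0,0,-1,0,0,0],[0.25,0,0,-1,0,0,0],[0.25,0,0,-1,0,0,0],[0.25,0,0,-1,0,0,0],[0.25,0,0,20,0,0,0],[0.25,0,0,60,0,0,0],[0.25,0,0,100,0,0,0],[0.25,0,0,130,0,0,0],[0,-35,40,180,0,0,0],[0,-70,80,220,0,0,0],[0,-105,120,250,0,0,0],[0,-140,160,265,0,0,0],[0,-150,195,265,0,0,0],[0,-150,195,265,0,0,0],[0,-150,195,265,0,0,0]]

```text
time_s: 8.37
position: [0.4646, 0.1814, 0.3476]
tool_rot: [[0.0, 0.001, 1.0], [-1.0, 0.0, 0.0], [-0.0, -1.0, 0.001]]
ft_force: [1.0, -0.5, -0.1]
grip_width: 0.0856
```

Run:
```python
from h import *
s=say()
d=get_image("wrist"); im=d["img"]; save("wrist5.png",im)
for c,s,m in blobs(im,(105,120,60),(125,255,255),100):
    print(c.round(1),s[:5],onz(d,"wrist",c,.07).round(4),onz(d,"wrist",c,.09).round(4))
d=get_image("top"); im=d["img"]; save("top5.png",im,(130,180,490,330),2)
for c,s,m in blobs(im,(105,120,60),(125,255,255),100):
    print(c.round(1),s[:5],onz(d,"top",c,.07).round(4),onz(d,"top",c,.09).round(4))
```

```text
t 8.37 pos [0.4646 0.1814 0.3476] F [ 1.  -0.5 -0.1] w 0.0856
[387.1 137. ] [ 365  117   45   41 1487] [0.5402 0.2541 0.07  ] [0.5364 0.2538 0.09  ]
[284.2 138.8] [ 262  118   46   42 1509] [0.4303 0.2511 0.07  ] [0.432 0.251 0.09 ]
[426.6 363.1] [417 345  22  35 459] [ 0.6096 -0.0282  0.07  ] [ 0.6024 -0.0143  0.09  ]
[485.  136.3] [ 441  109   90   56 2692] [ 0.8588 -0.5015  0.07  ] [ 0.8516 -0.4953  0.09  ]
[343.3 128. ] [336 121  16  15 188] [ 0.88   -0.1007  0.07  ] [ 0.8725 -0.1     0.09  ]
[333.5 209.7] [326 202  16  16 215] [ 0.6428 -0.0746  0.07  ] [ 0.6386 -0.0743  0.09  ]
[312.1 218.7] [304 210  17  18 250] [ 0.6169 -0.0153  0.07  ] [ 0.6131 -0.0159  0.09  ]
[565.1 373.1] [ 531  324   69   99 6213] [ 0.2084 -0.6896  0.07  ] [ 0.2103 -0.6808  0.09  ]
```

View pics/wrist5.png

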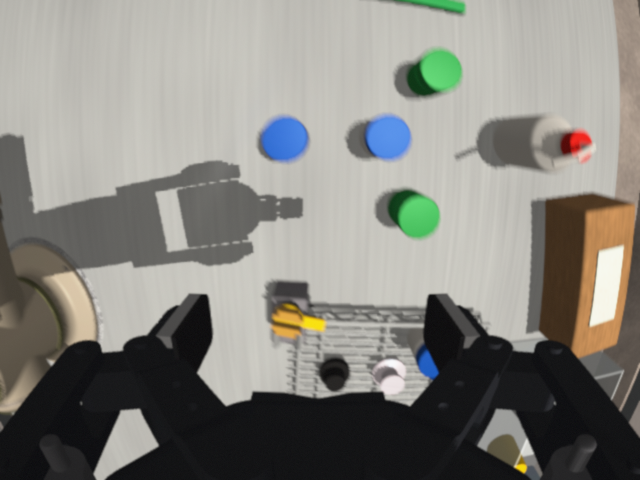

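View pics/top5.png

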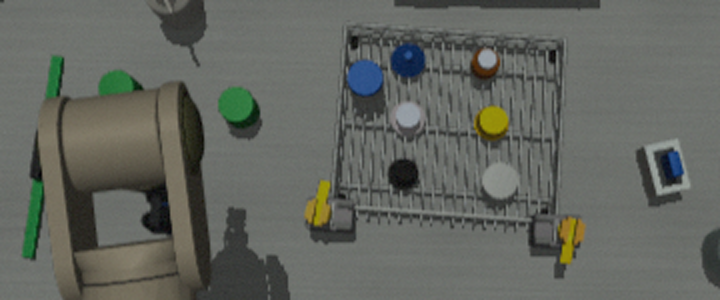

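Request:
carry_out:
  targets:
    - [[0,-35,68,-150,0,0,0],[0,-35,68,-150,0,0,0],[0,-35,68,-150,0,0,0],[0,-35,68,-150,0,0,0],[0,-35,68,-180,0,0,0],[0,-35,68,-215,0,0,0],[0,-35,68,-245,0,0,0],[0,-35,68,-265,0,0,0],[0,-35,68,-280,0,0,0],[0,-35,68,-286,0,0,0],[0,-35,68,-286,0,0,0],[0,-35,68,-286,0,0,0],[1,-35,68,-286,0,0,0],[1,-35,68,-286,0,0,0],[1,-35,68,-286,0,0,0],[1,-35,68,-286,0,0,0],[1,-35,68,-286,0,0,0],[1,-35,68,-286,0,0,0],[1,-35,68,-286,0,0,0],[1,-35,68,-286,0,0,0]]

```text
time_s: 10.13
position: [0.4317, 0.2479, 0.0613]
tool_rot: [[0.0, 0.002, 1.0], [-1.0, 0.0, 0.0], [-0.0, -1.0, 0.002]]
ft_force: [-1.1, -1.1, 5.2]
grip_width: 0.0486
```

Run:
```python
from h import *
s=say()
d=get_image("wrist"); im=d["img"]; save("wrist6.png",im)
for c,s,m in blobs(im,(105,120,60),(125,255,255),100):
    print(c.round(1),s[:5],onz(d,"wrist",c,.07).round(4))
```

```text
t 10.13 pos [0.4317 0.2479 0.0613] F [-1.1 -1.1  5.2] w 0.0486
[570.1 304.7] [ 518  248  106  117 9136] [0.5336 0.257  0.07  ]
[317.4 324.6] [  247   257   141   135 14888] [0.4324 0.254  0.07  ]
```

View pics/wrist6.png

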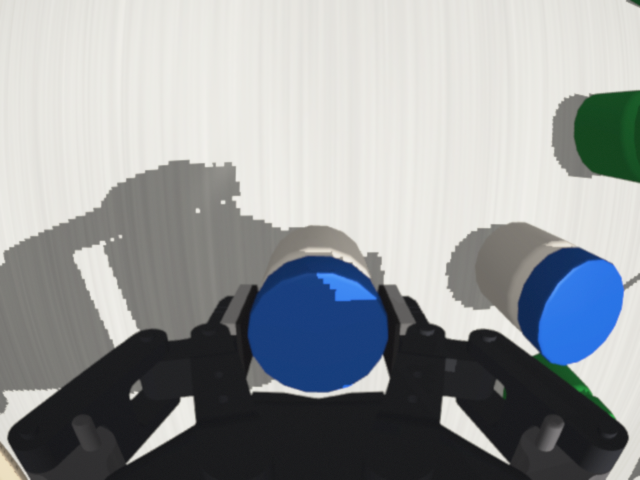

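Request:
carry_out:
  targets:
    - [[1,0,0,30,0,0,0],[1,0,0,70,0,0,0],[1,0,0,110,0,0,0],[1,8,-35,130,0,0,0],[1,17,-70,130,0,0,0],[1,26,-105,130,0,0,0],[1,35,-140,130,0,0,0],[1,44,-175,130,0,0,0],[1,52,-210,130,0,0,0],[1,61,-245,130,0,0,0],[1,70,-280,130,0,0,0],[1,78,-315,130,0,0,0],[1,87,-350,130,0,0,0],[1,94,-379,130,0,0,0],[1,94,-379,130,0,0,0],[1,94,-379,130,0,0,0],[1,94,-379,95,0,0,0],[1,94,-379,60,0,0,0],[1,94,-379,40,0,0,0],[1,94,-379,40,0,0,0]]

```text
time_s: 11.85
position: [0.5232, -0.1292, 0.0968]
tool_rot: [[0.001, -0.007, 1.0], [-1.0, 0.004, 0.001], [-0.004, -1.0, -0.007]]
ft_force: [-0.8, -0.1, -1.6]
grip_width: 0.0492
```

Run:
```python
from h import *
s=say()
d=get_image("wrist"); im=d["img"]; save("wrist7.png",im)
d=get_image("side"); im=d["img"]; save("side7.png",im)
```

```text
t 11.85 pos [ 0.5232 -0.1292  0.0968] F [-0.8 -0.1 -1.6] w 0.0492
```

View pics/wrist7.png

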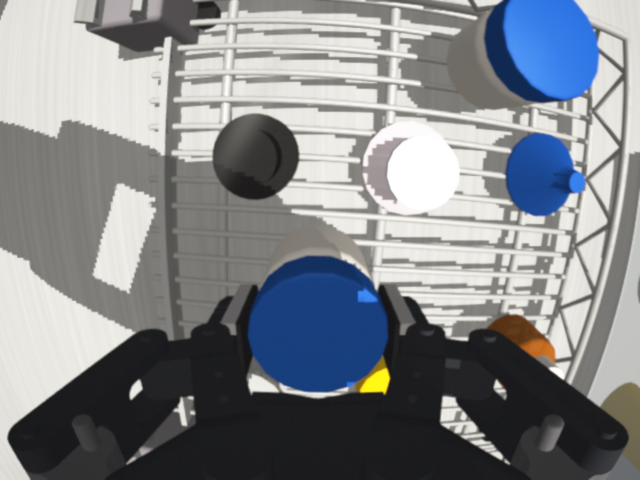

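View pics/side7.png

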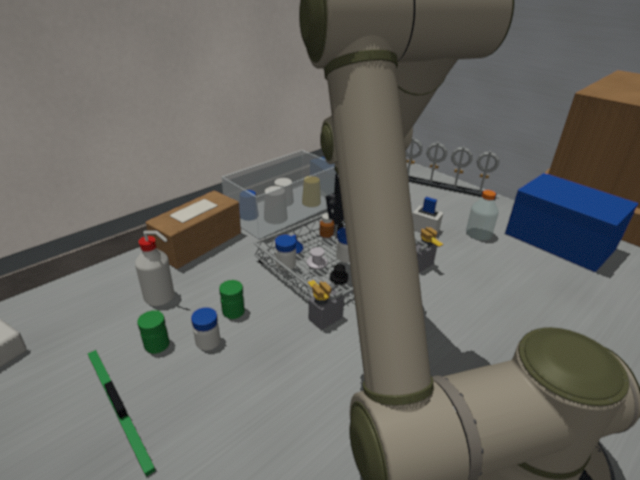

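Run:
```python
from h import *
d=get_image("wrist")
t=np.array([.525,-.131])
for n,uv,z in (("plug",(256,156),.028),("spool",(411,167),.022),("funnel",(540,174),.022),("jar1",(545,47),.09),("vial",(513,340),.05),("spooltop",(423,173),.056)):
    p=onz(d,"wrist",uv,z)[:2]; print(n,p.round(4),np.linalg.norm(p-t).round(4))
```

```text
plug [ 0.494  -0.0713] 0.0673
spool [ 0.5773 -0.0768] 0.0753
funnel [ 0.6617 -0.0764] 0.1472
jar1 [ 0.6174 -0.0194] 0.1449
vial [ 0.6423 -0.172 ] 0.1243
spooltop [ 0.5744 -0.0772] 0.073
```

Request:
carry_out:
  targets:
    - [[1,1,-2,-10,0,0,0],[1,1,-2,-16,0,0,0],[1,1,-2,-19,0,0,0],[1,1,-2,-20,0,0,0],[1,1,-2,-20,0,0,0],[0.25,1,-2,-20,0,0,0],[0.25,1,-2,-20,0,0,0],[0.25,1,-2,-20,0,0,0],[0.25,1,-2,-20,0,0,0],[0.25,1,-2,5,0,0,0],[0.25,1,-2,45,0,0,0],[0.25,1,-2,85,0,0,0],[0.25,1,-2,120,0,0,0],[0,1,35,150,0,0,0],[0,1,75,180,0,0,0],[0,1,115,200,0,0,0],[0,1,155,215,0,0,0],[0,1,195,230,0,0,0],[0,1,235,240,0,0,0],[0,1,275,240,0,0,0]]

```text
time_s: 13.67
position: [0.5263, 0.1292, 0.3409]
tool_rot: [[-0.0, 0.003, 1.0], [-1.0, 0.0, -0.0], [-0.0, -1.0, 0.003]]
ft_force: [-0.1, -0.9, -0.7]
grip_width: 0.0853
```

Run:
```python
from h import *
s=say()
d=get_image("wrist"); im=d["img"]; save("wrist8.png",im)
for c,s,m in blobs(im,(105,120,60),(125,255,255),100):
    print(c.round(1),s[:5],onz(d,"wrist",c,.07).round(4),onz(d,"wrist",c,.09).round(4))
d=get_image("top"); im=d["img"]; save("top8.png",im,(130,180,490,330),2)
for c,s,m in blobs(im,(105,120,60),(125,255,255),100):
    print(c.round(1),s[:5],onz(d,"top",c,.07).round(4),onz(d,"top",c,.09).round(4))
```

```text
t 13.67 pos [0.5263 0.1292 0.3409] F [-0.1 -0.9 -0.7] w 0.0853
[331.6  87. ] [ 309   66   47   44 1562] [0.5425 0.2536 0.07  ] [0.5417 0.2506 0.09  ]
[398.9 331. ] [ 374  306   52   52 1779] [ 0.6272 -0.0258  0.07  ] [ 0.6221 -0.0145  0.09  ]
[316.9 393.1] [302 388  31  11 254] [ 0.5272 -0.1194  0.07  ] [ 0.5272 -0.1033  0.09  ]
[485.2 136.3] [ 441  109   90   55 2691] [ 0.8587 -0.5021  0.07  ] [ 0.8515 -0.4959  0.09  ]
[343.2 128.1] [336 121  16  15 187] [ 0.8799 -0.1004  0.07  ] [ 0.8724 -0.0997  0.09  ]
[333.6 209.6] [326 202  16  16 216] [ 0.643  -0.0748  0.07  ] [ 0.6388 -0.0745  0.09  ]
[312.1 218.7] [304 210  17  18 250] [ 0.6167 -0.0153  0.07  ] [ 0.6129 -0.0158  0.09  ]
[215.1 246.4] [207 240  18  15 200] [0.5365 0.251  0.07  ] [0.5338 0.2467 0.09  ]
[354.7 251.8] [346 243  18  19 258] [ 0.5254 -0.1335  0.07  ] [ 0.5229 -0.1323  0.09  ]
[565.1 373. ] [ 531  324   69   99 6217] [ 0.2085 -0.6896  0.07  ] [ 0.2104 -0.6808  0.09  ]
```

View pics/top8.png

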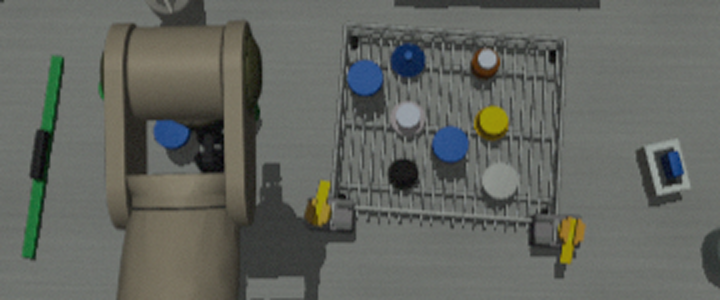

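View pics/wrist8.png

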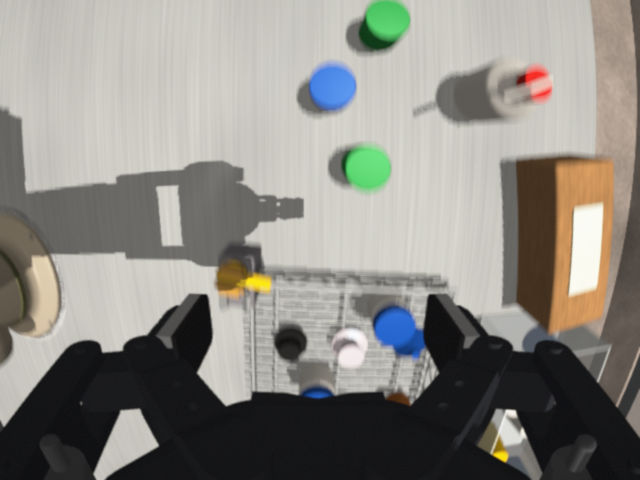

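Request:
carry_out:
  targets:
    - [[0,15,106,-130,0,0,0],[0,15,106,-130,0,0,0],[0,15,106,-130,0,0,0],[0,15,106,-130,0,0,0],[0,15,106,-150,0,0,0],[0,15,106,-180,0,0,0],[0,15,106,-215,0,0,0],[0,15,106,-245,0,0,0],[0,15,106,-265,0,0,0],[0,15,106,-276,0,0,0],[0,15,106,-280,0,0,0],[0,15,106,-280,0,0,0],[0,15,106,-280,0,0,0],[1,15,106,-280,0,0,0],[1,15,106,-280,0,0,0],[1,15,106,-280,0,0,0],[1,15,106,-280,0,0,0],[1,15,106,-280,0,0,0],[1,15,106,-280,0,0,0],[1,15,106,-280,0,0,0]]

```text
time_s: 15.43
position: [0.5417, 0.2335, 0.0599]
tool_rot: [[0.0, 0.002, 1.0], [-1.0, 0.0, 0.0], [-0.0, -1.0, 0.002]]
ft_force: [-0.4, -0.9, 5.2]
grip_width: 0.0462
```

Run:
```python
from h import *
s=say()
d=get_image("wrist"); im=d["img"]; save("wrist9.png",im)
```

```text
t 15.43 pos [0.5417 0.2335 0.0599] F [-0.4 -0.9  5.2] w 0.0462
```

View pics/wrist9.png

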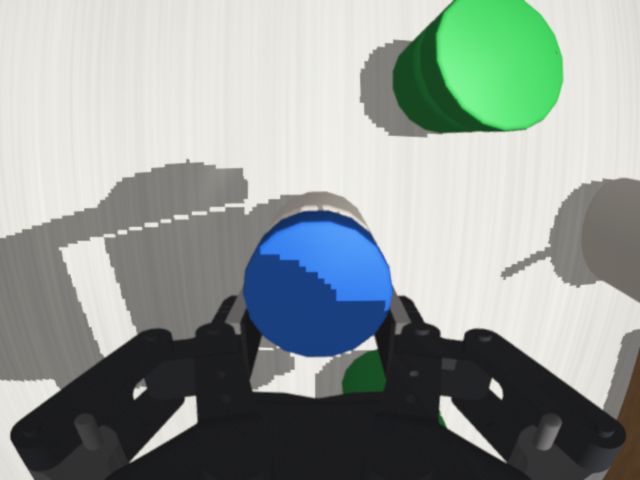

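Request:
carry_out:
  targets:
    - [[0,0,0,0,0,0,0],[0,0,0,0,0,0,0],[0,0,0,0,0,0,0],[0,0,0,0,0,0,0],[0,0,8,0,0,0,0],[0,0,17,0,0,0,0],[0,0,17,0,0,0,0],[0,0,17,0,0,0,0],[1,0,17,0,0,0,0],[1,0,17,0,0,0,0],[1,0,17,0,0,0,0],[1,0,17,0,0,0,0],[1,0,17,0,0,0,0],[1,0,17,0,0,0,0],[1,0,17,0,0,0,0]]

```text
time_s: 16.73
position: [0.5415, 0.2503, 0.0591]
tool_rot: [[-0.0, 0.0, 1.0], [-1.0, -0.0, -0.0], [0.0, -1.0, 0.0]]
ft_force: [-1.5, -0.9, 3.8]
grip_width: 0.0491
```

Run:
```python
from h import *
s=say()
d=get_image("wrist"); im=d["img"]; save("wrist10.png",im)
```

```text
t 16.73 pos [0.5415 0.2503 0.0591] F [-1.5 -0.9  3.8] w 0.0491
```

View pics/wrist10.png

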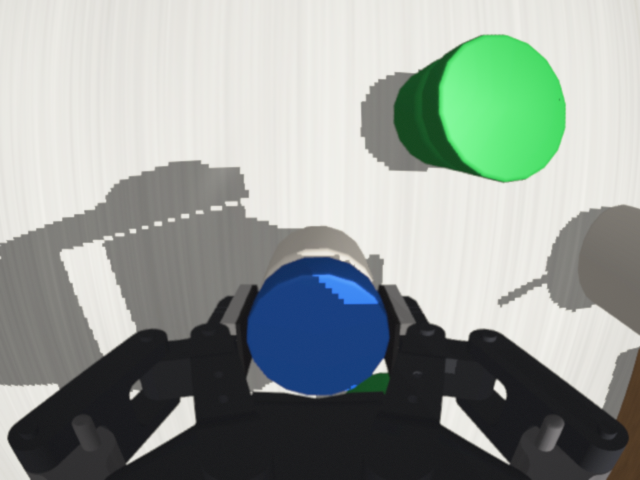

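Request:
carry_out:
  targets:
    - [[1,0,0,30,0,0,0],[1,0,0,70,0,0,0],[1,0,0,110,0,0,0],[1,4,-35,130,0,0,0],[1,8,-70,130,0,0,0],[1,13,-108,130,0,0,0],[1,17,-146,130,0,0,0],[1,22,-184,130,0,0,0],[1,26,-222,130,0,0,0],[1,31,-260,130,0,0,0],[1,35,-298,130,0,0,0],[1,40,-336,130,0,0,0],[1,44,-374,130,0,0,0],[1,49,-412,130,0,0,0],[1,53,-448,130,0,0,0],[1,57,-480,130,0,0,0],[1,60,-500,130,0,0,0],[1,60,-508,130,0,0,0],[1,60,-508,130,0,0,0],[1,60,-508,130,0,0,0]]

```text
time_s: 18.45
position: [0.6011, -0.2567, 0.1884]
tool_rot: [[0.0, -0.001, 1.0], [-1.0, 0.001, 0.0], [-0.001, -1.0, -0.001]]
ft_force: [0.3, 0.1, -1.7]
grip_width: 0.0492
```

Run:
```python
from h import *
s=say()
d=get_image("wrist"); im=d["img"]; save("wrist11.png",im)
```

```text
t 18.45 pos [ 0.6011 -0.2567  0.1884] F [ 0.3  0.1 -1.7] w 0.0492
```

View pics/wrist11.png

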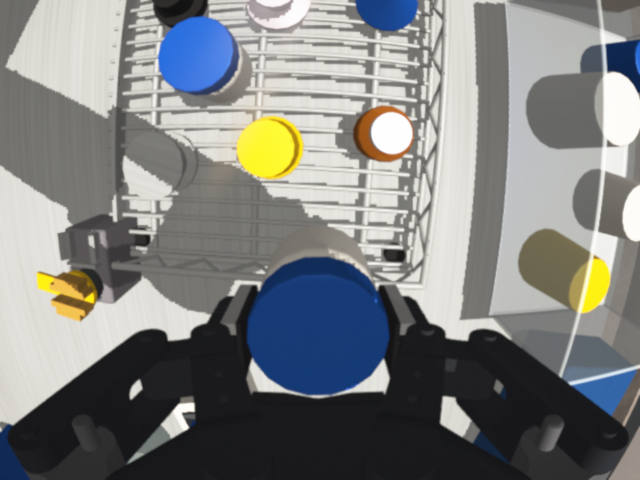

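Run:
```python
from h import *
d=get_image("wrist")
t=np.array([.6015,-.2578])
for n,uv,z in (("railcorner",(424,288),.056),("railfront",(140,262),.056),("vial",(384,133),.06),("beaker",(270,148),.05),("cap",(170,165),.03),("jarM",(199,55),.09),("headR",(71,294),.095)):
    p=onz(d,"wrist",uv,z)[:2]; print(n,p.round(4),np.linalg.norm(p-t).round(4))
```

```text
railcorner [ 0.6828 -0.2961] 0.0899
railfront [ 0.4633 -0.2765] 0.1395
vial [ 0.6464 -0.1831] 0.0872
beaker [ 0.5688 -0.1938] 0.0718
cap [ 0.4853 -0.2043] 0.1279
jarM [ 0.5303 -0.1337] 0.1431
headR [ 0.4179 -0.29  ] 0.1864
```

Request:
carry_out:
  targets:
    - [[1,0,-1,-35,0,0,0],[1,0,-1,-70,0,0,0],[1,0,-1,-92,0,0,0],[1,0,-1,-103,0,0,0],[1,0,-1,-108,0,0,0],[1,0,-1,-110,0,0,0],[1,0,-1,-110,0,0,0],[0.25,0,-1,-110,0,0,0],[0.25,0,-1,-110,0,0,0],[0.25,0,-1,-110,0,0,0],[0.25,0,-1,-110,0,0,0],[0.25,0,-1,-90,0,0,0],[0.25,0,-1,-55,0,0,0],[0.25,0,-1,-15,0,0,0],[0,0,-1,25,0,0,0],[0,-20,30,50,0,0,0],[0,-40,60,75,0,0,0],[0,-60,90,100,0,0,0],[0,-80,120,120,0,0,0],[0,-80,120,120,0,0,0]]

```text
time_s: 20.22
position: [0.5196, -0.1341, 0.3139]
tool_rot: [[0.003, 0.006, 1.0], [-1.0, -0.002, 0.003], [0.002, -1.0, 0.006]]
ft_force: [-0.2, 0.1, 0.1]
grip_width: 0.0855
```

Run:
```python
from h import *
s=say()
d=get_image("wrist"); im=d["img"]; save("wrist12.png",im)
d=get_image("top"); im=d["img"]; save("top12.png",im,(270,180,430,310),5)
```

```text
t 20.22 pos [ 0.5196 -0.1341  0.3139] F [-0.2  0.1  0.1] w 0.0855
```

View pics/wrist12.png

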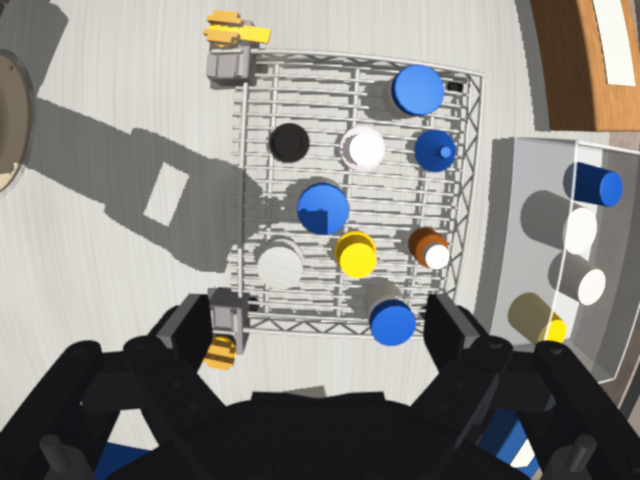

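View pics/top12.png

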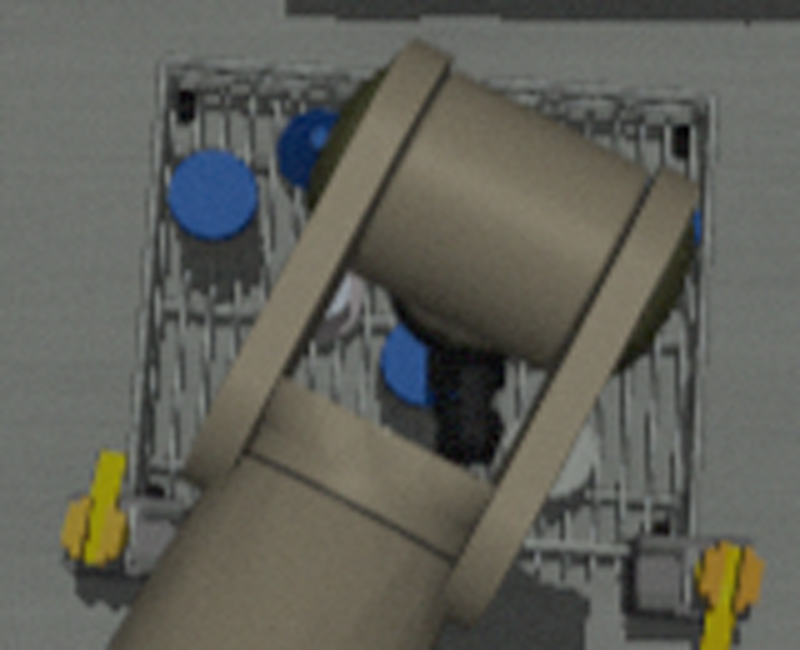

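Request:
carry_out:
  targets:
    - [[0,-80,500,40,0,0,90],[0,-80,500,40,0,0,90],[0,-80,500,40,0,0,90],[0,-80,500,40,0,0,90],[0,-80,500,40,0,0,90],[0,-80,500,40,0,0,90],[0,-80,500,40,0,0,90],[0,-80,500,40,0,0,90],[0,-80,500,40,0,0,90],[0,-80,500,40,0,0,90],[0,-80,500,40,0,0,90],[0,-80,500,40,0,0,90],[0,-80,500,40,0,0,90],[0,-80,500,40,0,0,90],[0,-80,500,40,0,0,90],[0,-80,500,40,0,0,90],[0,-80,500,40,0,0,90],[0,-80,500,40,0,0,90]]

```text
time_s: 21.82
position: [0.442, 0.3613, 0.3488]
tool_rot: [[1.0, -0.0, 0.003], [-0.003, -0.0, 1.0], [-0.0, -1.0, -0.0]]
ft_force: [-0.5, 0.2, -0.8]
grip_width: 0.0857
```

Run:
```python
from h import *
s=say(); print(np.round(s["tool_rot"],3).tolist(), np.round(s["q"],1))
d=get_image("wrist"); im=d["img"]; save("wrist13.png",im)
for c,s,m in blobs(im,(50,120,50),(75,255,255),100): print(c.round(1),s[:5],onz(d,"wrist",c,.012).round(4))
d=get_image("top"); save("top13.png",d["img"],(130,180,490,330),2)
```

```text
t 21.82 pos [0.442  0.3613 0.3488] F [-0.5  0.2 -0.8] w 0.0857
[[1.0, -0.0, 0.003], [-0.003, -0.0, 1.0], [-0.0, -1.0, -0.0]] [ 27.4  21.4  59.5  -0.   99.2 -62.4]
[390.7 182.7] [ 376  136   27  128 1138] [0.427  0.4533 0.012 ]
[373.7 310. ] [364 266  21  80 774] [0.6009 0.4385 0.012 ]
[167.8 298.5] [ 147  278   47   48 1084] [0.5871 0.1475 0.012 ]
[294.1 321.8] [ 274  294   39   55 1713] [0.6183 0.3288 0.012 ]
```

View pics/wrist13.png

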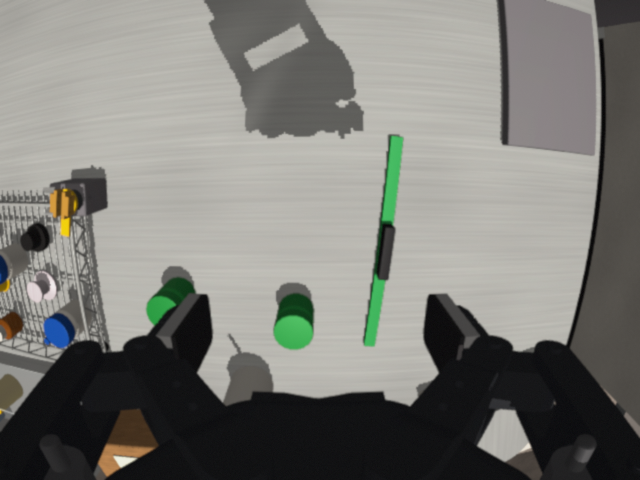

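View pics/top13.png

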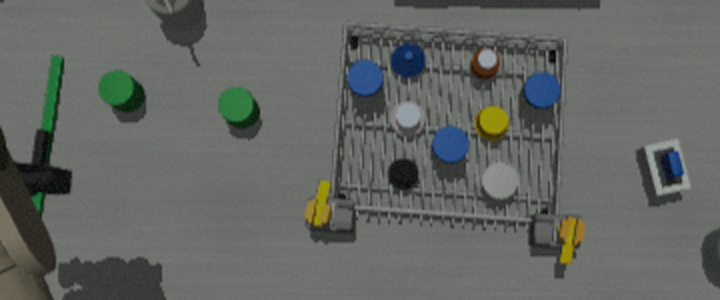

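Run:
```python
from h import *
d=get_image("wrist"); im=d["img"]
save("w13bar.png",im,(330,120,430,360),2.4)
hsv=cv2.cvtColor(im,cv2.COLOR_RGB2HSV)
m=np.zeros((480,640),np.uint8); m[125:360,350:420]=cv2.inRange(hsv,np.array((45,100,40)),np.array((80,255,255)))[125:360,350:420]
ys,xs=np.nonzero(m); P=np.array([onz(d,"wrist",(x,y),.012)[:2] for x,y in zip(xs,ys)])
c=P.mean(0); u,s,v=np.linalg.svd(P-c,full_matrices=False); a=v[0]*np.sign(v[0][0]); t=(P-c)@a
print("ends",c+a*t.min(),c+a*t.max(),"len",np.ptp(t),"mid",c+a*(t.min()+t.max())/2,"ang",np.degrees(np.arctan2(a[1],a[0])),"width",np.ptp((P-c)@[-a[1],a[0]]))
r=cv2.inRange(hsv,np.array((0,0,0)),np.array((180,255,60))); z=np.zeros_like(r); z[215:290,370:400]=r[215:290,370:400]
ys,xs=np.nonzero(z); P=np.array([onz(d,"wrist",(x,y),.033)[:2] for x,y in zip(xs,ys)]); print("rib",P.mean(0),len(P))
rect=cv2.minAreaRect(np.c_[P].astype(np.float32)*1000);print(rect)
```

```text
ends [0.3680177  0.45867376] [0.65736471 0.43349236] len 0.2904406900403782 mid [0.5126912  0.44608306] ang -4.973826934219647 width 0.016613784996965482
rib [0.50982096 0.44384012] 570
((509.7464294433594, 443.8829650878906), (16.878076553344727, 71.55239868164062), 85.43978118896484)
```

View pics/w13bar.png

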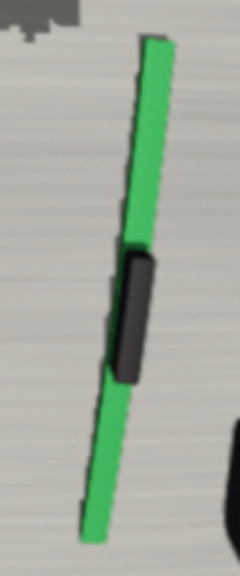

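Request:
carry_out:
  targets:
    - [[0,69,84,-160,0,0,-5],[0,69,84,-160,0,0,-5],[0,69,84,-160,0,0,-5],[0,69,84,-160,0,0,-5],[0,69,84,-160,0,0,-5],[0,69,84,-190,0,0,-5],[0,69,84,-225,0,0,-5],[0,69,84,-255,0,0,-5],[0,69,84,-280,0,0,-5],[0,69,84,-295,0,0,-5],[0,69,84,-295,0,0,-5],[0,69,84,-295,0,0,-5]]

```text
time_s: 22.97
position: [0.5105, 0.4462, 0.0538]
tool_rot: [[0.996, -0.001, 0.088], [-0.088, -0.0, 0.996], [-0.001, -1.0, -0.0]]
ft_force: [-0.4, -0.6, 0.6]
grip_width: 0.0856
```

Run:
```python
from h import *
s=say(); print(np.round(s["tool_rot"],3).tolist(), np.round(s["q"],1))
d=get_image("wrist"); im=d["img"]; save("wrist14.png",im)
hsv=cv2.cvtColor(im,cv2.COLOR_RGB2HSV)
m=cv2.inRange(hsv,np.array((45,100,40)),np.array((80,255,255))); m[:,:230]=0;m[:,420:]=0
ys,xs=np.nonzero(m); P=np.array([onz(d,"wrist",(x,y),.012)[:2] for x,y in zip(xs,ys)])
c=P.mean(0); u,ss,v=np.linalg.svd(P-c,full_matrices=False); a=v[0]*np.sign(v[0][0]); print(c,np.degrees(np.arctan2(a[1],a[0])), "line y at tcp x", c[1]+a[1]/a[0]*(s["position"][0]-c[0]), "span",((P-c)@a).min(),((P-c)@a).max())
```

```text
t 22.97 pos [0.5105 0.4462 0.0538] F [-0.4 -0.6  0.6] w 0.0856
[[0.996, -0.001, 0.088], [-0.088, -0.0, 0.996], [-0.001, -1.0, -0.0]] [ 31.2  44.7  66.4   0.   68.9 -53.8]
[0.44372911 0.45356277] -5.156825529333316 line y at tcp x 0.4475398204228913 span -0.06345382276442169 0.13629829828170945
```

View pics/wrist14.png

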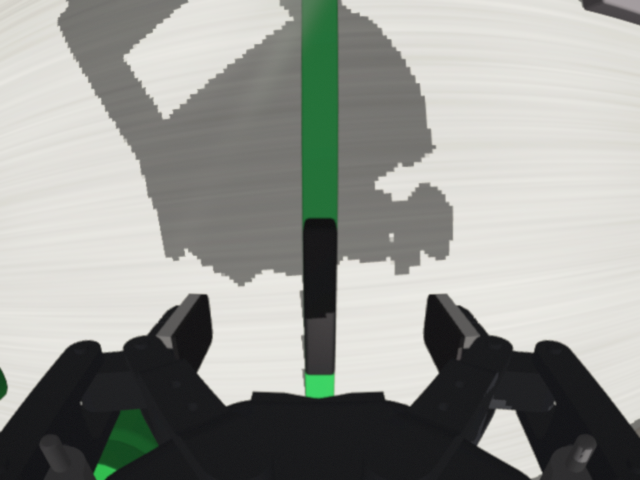

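Run:
```python
from h import *
d=get_image("wrist")
a=onz(d,"wrist",(320,219),.033);b=onz(d,"wrist",(320,373),.033);b2=onz(d,"wrist",(320,375),.012)
print(a,b,b2,np.linalg.norm(a-b),(a+b)/2)
```

```text
[0.47624997 0.45117352 0.033     ] [0.54851731 0.44503932 0.033     ] [0.56494501 0.443799   0.012     ] 0.07252722003154301 [0.51238364 0.44810642 0.033     ]
```

Request:
carry_out:
  targets:
    - [[0,2,1,-8,0,0,0],[0,2,1,-16,0,0,0],[0,2,1,-16,0,0,0],[1,2,1,-16,0,0,0],[1,2,1,-16,0,0,0],[1,2,1,-16,0,0,0],[1,2,1,-16,0,0,0],[1,2,1,-16,0,0,0],[1,2,1,-16,0,0,0],[1,2,1,-16,0,0,0],[1,2,1,-16,0,0,0],[1,2,1,-16,0,0,0],[1,2,1,-16,0,0,0]]
  squeeze: 80

```text
time_s: 24.15
position: [0.5125, 0.4475, 0.0383]
tool_rot: [[0.996, 0.001, 0.087], [-0.087, 0.0, 0.996], [0.001, -1.0, 0.0]]
ft_force: [-0.4, -1.2, 3.9]
grip_width: 0.0123
```

Run:
```python
from h import *
s=say(); print(np.round(s["tool_rot"],3).tolist(), np.round(s["q"],1))
d=get_image("wrist"); im=d["img"]; save("wrist15.png",im)
d=get_image("top"); im=d["img"]; save("top15.png",im,(270,180,430,310),5)
```

```text
t 24.15 pos [0.5125 0.4475 0.0383] F [-0.4 -1.2  3.9] w 0.0123
[[0.996, 0.001, 0.087], [-0.087, 0.0, 0.996], [0.001, -1.0, 0.0]] [ 31.2  45.9  66.7  -0.   67.3 -53.8]
```

View pics/wrist15.png

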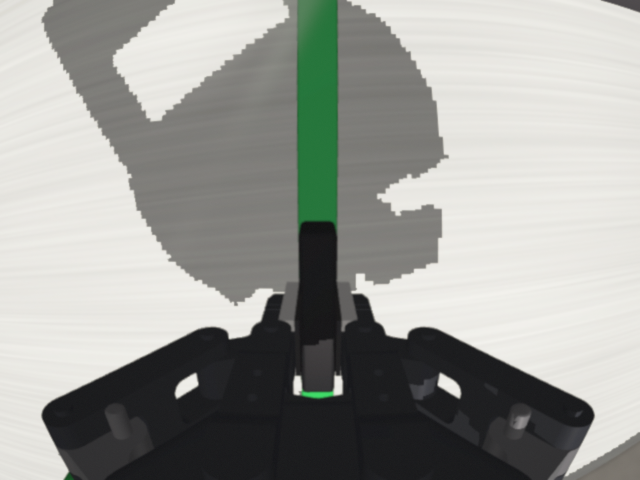

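View pics/top15.png

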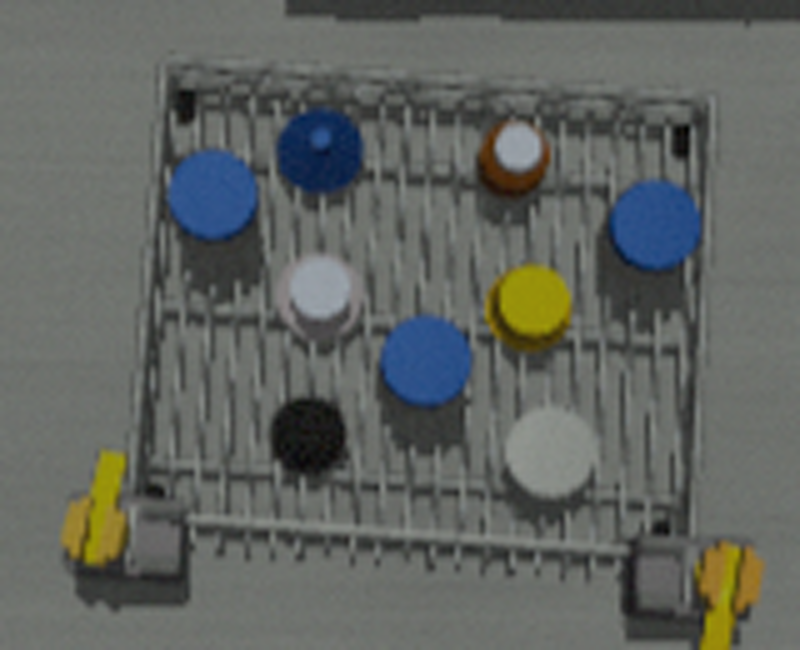

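Request:
carry_out:
  targets:
    - [[1,0,0,20,0,0,0],[1,0,0,50,0,0,0],[1,0,0,90,0,0,0],[1,0,0,130,0,0,0],[1,0,0,170,0,0,0],[1,0,0,210,0,0,0],[1,-7,-40,230,0,0,-6],[1,-13,-80,230,0,0,-12],[1,-19,-120,230,0,0,-18],[1,-25,-160,230,0,0,-24],[1,-31,-200,230,0,0,-31],[1,-37,-240,230,0,0,-37],[1,-43,-280,230,0,0,-43],[1,-49,-320,230,0,0,-49],[1,-55,-360,230,0,0,-55],[1,-61,-400,230,0,0,-61],[1,-67,-440,230,0,0,-68],[1,-73,-480,230,0,0,-74],[1,-79,-520,230,0,0,-80],[1,-88,-545,230,0,0,-86]]

```text
time_s: 25.92
position: [0.4238, -0.1006, 0.2673]
tool_rot: [[-0.025, -0.001, 1.0], [-1.0, -0.0, -0.025], [0.0, -1.0, -0.001]]
ft_force: [1.1, 0.1, -1.2]
grip_width: 0.0117
```

Request:
carry_out:
  targets:
    - [[1,0,-27,-40,0,0,-2.3],[1,0,-27,-60,0,0,-2.3],[1,0,-27,-60,0,0,-2.3],[1,0,-27,-60,0,0,-2.3]]

```text
time_s: 26.25
position: [0.4239, -0.1244, 0.2074]
tool_rot: [[-0.058, -0.003, 0.998], [-0.998, 0.002, -0.058], [-0.002, -1.0, -0.003]]
ft_force: [-0.4, -0.6, -1.8]
grip_width: 0.0119
```

Run:
```python
from h import *
s=say(); print(np.round(s["tool_rot"],4).tolist(), np.round(s["q"],1))
d=get_image("wrist"); im=d["img"]; save("wrist16.png",im); np.save("w16.npy",d,allow_pickle=True)
d=get_image("side"); im=d["img"]; save("side16.png",im)
```

```text
t 26.25 pos [ 0.4239 -0.1244  0.2074] F [-0.4 -0.6 -1.8] w 0.0119
[[-0.0579, -0.0026, 0.9983], [-0.9983, 0.0018, -0.0579], [-0.0017, -1.0, -0.0027]] [-31.8  13.6  94.9   0.   71.6 -28.5]
```

View pics/wrist16.png

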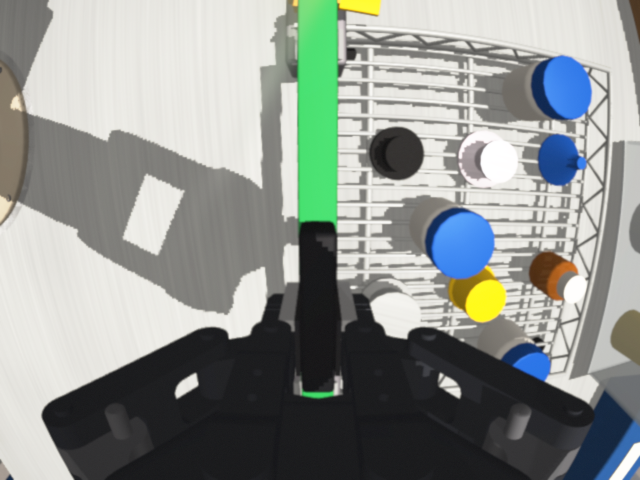

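View pics/side16.png

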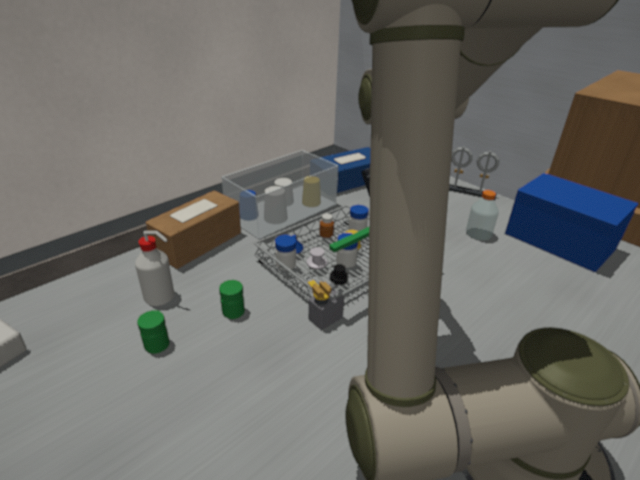

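Run:
```python
from h import *
d=np.load("w1.npy",allow_pickle=True).item(); im=d["img"]
a=cv2.resize(im[195:260,160:235],None,fx=6,fy=6,interpolation=cv2.INTER_CUBIC); b=cv2.resize(im[215:290,395:470],None,fx=5,fy=5,interpolation=cv2.INTER_CUBIC)
h=max(a.shape[0],b.shape[0]); c=np.zeros((h,a.shape[1]+b.shape[1],3),np.uint8); c[:a.shape[0],:a.shape[1]]=a; c[:b.shape[0],a.shape[1]:]=b
save("posts1.png",c); print(c.shape)
im=cv2.imread("pics/top15.png")[...,::-1]; save("posts_top.png",im[440:650])
```

```text
(390, 825, 3)
```

View pics/posts1.png

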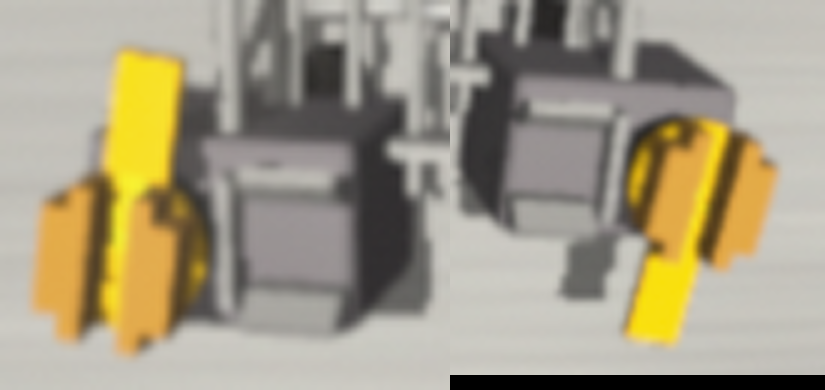

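View pics/posts_top.png

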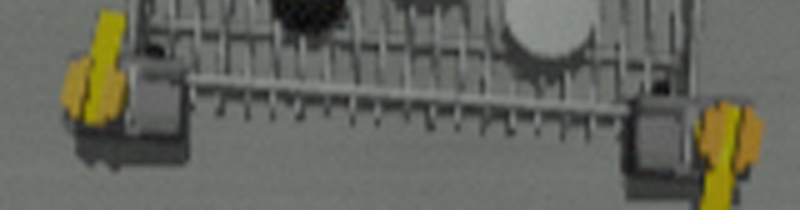

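Run:
```python
from h import *
d=np.load("w1.npy",allow_pickle=True).item()
l=onz(d,"wrist",(210,243.8),.060);r=onz(d,"wrist",(416,254.6),.060)
print(l,r,np.linalg.norm(l-r)); y=(l-r)[:2];y/=np.linalg.norm(y);x=np.array([y[1],-y[0]])
print("yaw",np.degrees(np.arctan2(x[1],x[0])),"mid of saddles",(l+r)[:2]/2+.010*x)
# front cheek top edge z=.075 flare outer x=-135-15.5
l=onz(d,"wrist",(290/6+160,329/6+195),.075);r=onz(d,"wrist",((555-450)/5+395,231/5+215),.075)
print(l,r,"mid2",(l+r)[:2]/2+.0155*x)
for zz,ln,rn in ((.095,(158/6+160-0,0),0),):
    pass
```

```text
[0.41725017 0.01205728 0.06      ] [ 0.40195566 -0.26362853  0.06      ] 0.2761097327203873
yaw -3.175402503312875 mid of saddles [ 0.41958756 -0.12633956]
[0.41333747 0.01037852 0.075     ] [ 0.39765458 -0.26007676  0.075     ] mid2 [ 0.42097223 -0.12570771]
```

Request:
carry_out:
  targets:
    - [[1,-1,0,-40,0,0,0],[1,-1,0,-70,0,0,0],[1,-1,0,-82,0,0,0],[1,-1,0,-82,0,0,0],[1,-1,0,-82,0,0,0]]

```text
time_s: 26.77
position: [0.4242, -0.1244, 0.127]
tool_rot: [[-0.056, 0.001, 0.998], [-0.998, -0.001, -0.056], [0.001, -1.0, 0.001]]
ft_force: [1.2, -0.8, -1.5]
grip_width: 0.0118
```

Run:
```python
from h import *
s=say(); print(np.round(s["tool_rot"],4).tolist())
d=get_image("wrist"); im=d["img"]; save("wrist17.png",im); np.save("w17.npy",d,allow_pickle=True)
save("w17c.png",im,(220,0,420,150),4)
d=get_image("side"); im=d["img"]; save("side17.png",im,(230,200,480,350),3)
d=get_image("top"); im=d["img"]; save("top17.png",im,(270,180,430,310),5)
```

```text
t 26.77 pos [ 0.4242 -0.1244  0.127 ] F [ 1.2 -0.8 -1.5] w 0.0118
[[-0.0562, 0.0014, 0.9984], [-0.9984, -0.0008, -0.0562], [0.0007, -1.0, 0.0015]]
```

View pics/w17c.png

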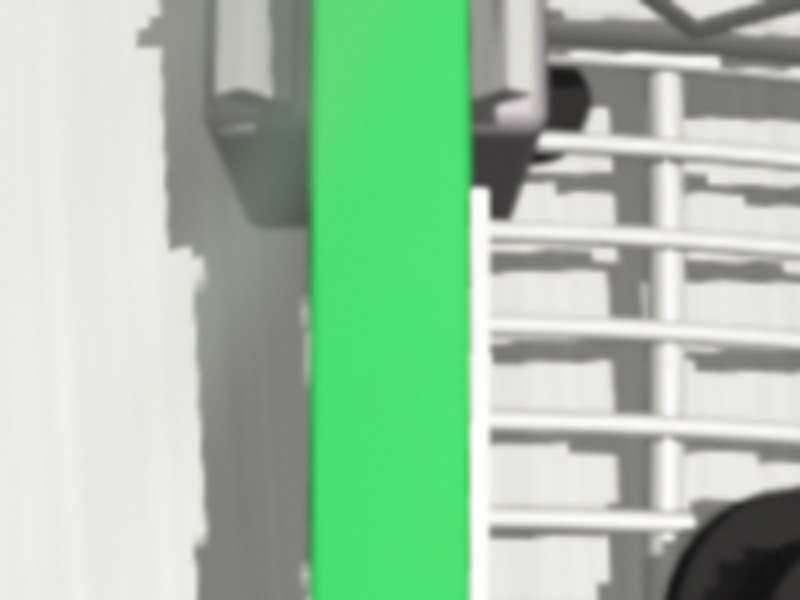

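View pics/side17.png

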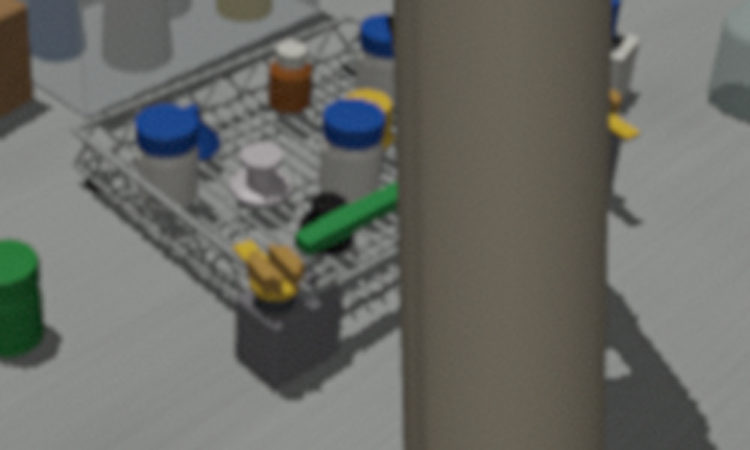

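View pics/top17.png

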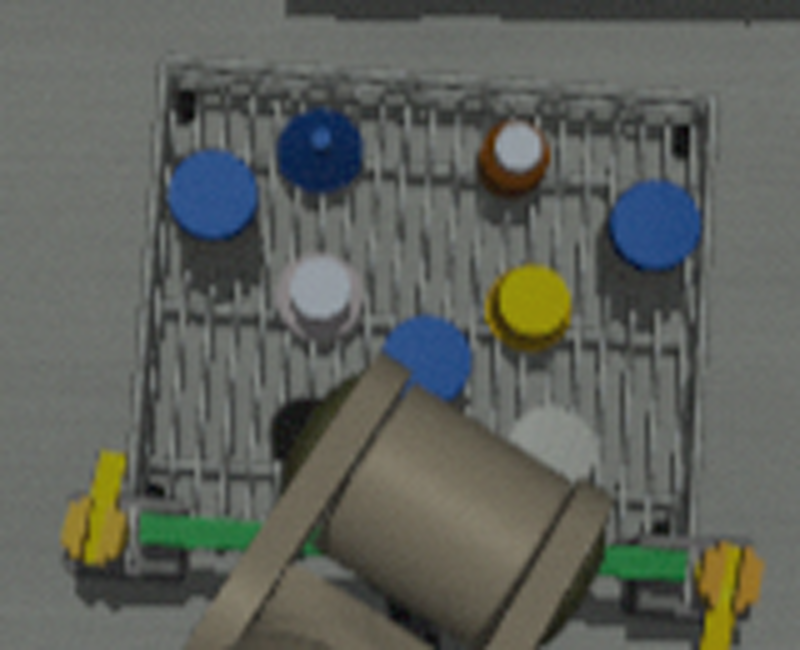

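Run:
```python
from h import *
d=get_image("top"); im=d["img"]
a=cv2.resize(im[268:308,278:318],None,fx=10,fy=10,interpolation=cv2.INTER_CUBIC);b=cv2.resize(im[275:315,385:425],None,fx=10,fy=10,interpolation=cv2.INTER_CUBIC)
c=np.hstack([a,b]); c=cv2.convertScaleAbs(c,alpha=1.7); save("top17z.png",c)
# predicted pixels of saddle features for tray hypothesis vs bar
for ox,oy,yaw in ((.4222,-.1255,-3.2),):
    y=np.radians(yaw);R=np.array([[np.cos(y),-np.sin(y)],[np.sin(y),np.cos(y)]])
    for n,p,z in (("Lseat",(0,.136),.06),("Rseat",(0,-.136),.06),("Lhead",(0,.1705),.095),("Rhead",(0,-.1705),.095)):
        w=np.r_[np.array([ox-.0032,oy-.0005])+R@p,z]; u=proj(d,"top",w); print(n,u,"crop",(u-[278,268])*10 if n[0]=="L" else (u-[385,275])*10+[400,0])
```

```text
Lseat [302.03208899 287.57441919] crop [240.32088986 195.74419187]
Rseat [401.45238185 294.25858837] crop [564.52381854 192.58588367]
Lhead [288.6065453 285.948061 ] crop [106.06545301 179.48060997]
Rhead [416.31811228 294.53083927] crop [713.18112278 195.30839267]
```

View pics/top17z.png

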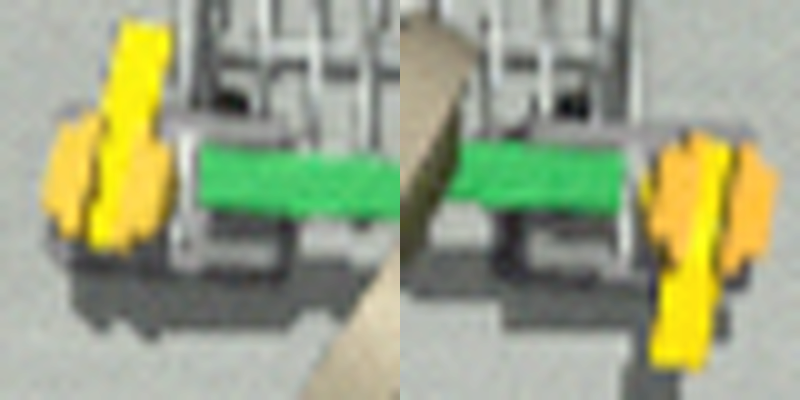

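Request:
carry_out:
  targets:
    - [[1,-2.5,0,0,0,0,-0.2],[1,-2.5,0,-5,0,0,-0.2],[1,-2.5,0,-10,0,0,-0.2],[1,-2.5,0,-14,0,0,-0.2],[1,-2.5,0,-14,0,0,-0.2],[1,-2.5,0,-14,0,0,-0.2]]

```text
time_s: 27.47
position: [0.4207, -0.1246, 0.1115]
tool_rot: [[-0.061, -0.001, 0.998], [-0.998, 0.0, -0.061], [-0.0, -1.0, -0.001]]
ft_force: [-0.6, 0.0, -1.4]
grip_width: 0.0119
```

Run:
```python
from h import *
s=say(); print(np.round(s["tool_rot"],4).tolist())
d=get_image("wrist"); im=d["img"]; 
save("w18c.png",im,(220,0,420,150),4)
d=get_image("top"); im=d["img"]
a=cv2.resize(im[268:308,278:318],None,fx=10,fy=10,interpolation=cv2.INTER_CUBIC);b=cv2.resize(im[275:315,385:425],None,fx=10,fy=10,interpolation=cv2.INTER_CUBIC)
c=np.hstack([a,b]); c=cv2.convertScaleAbs(c,alpha=1.7); save("top18z.png",c)
```

```text
t 27.47 pos [ 0.4207 -0.1246  0.1115] F [-0.6  0.  -1.4] w 0.0119
[[-0.0611, -0.0008, 0.9981], [-0.9981, 0.0005, -0.0611], [-0.0004, -1.0, -0.0008]]
```

View pics/w18c.png

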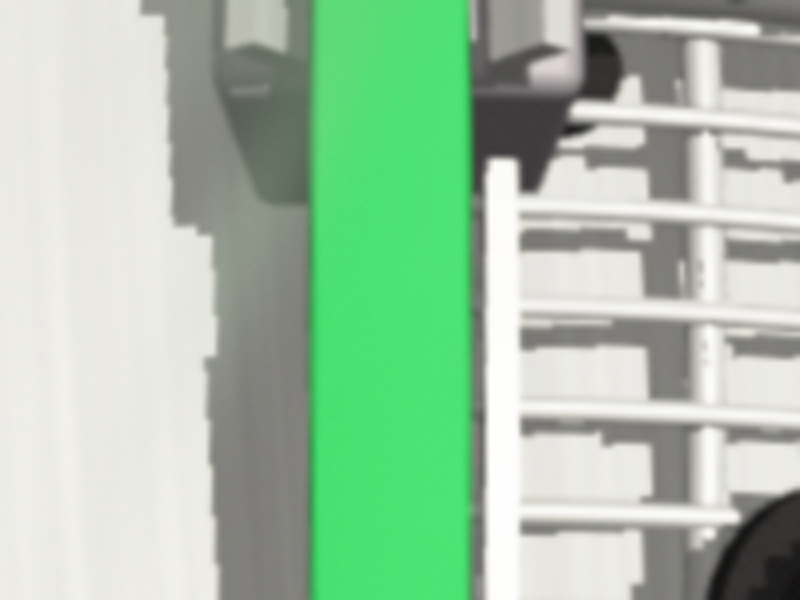

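View pics/top18z.png

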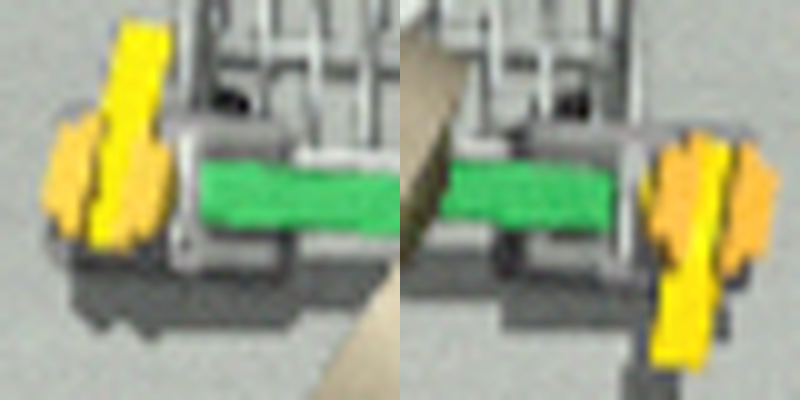

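Request:
carry_out:
  targets:
    - [[1,0.7,0,-3,0,0,0],[1,0.7,0,-6,0,0,0],[1,0.7,0,-9,0,0,0],[1,0.7,0,-11,0,0,0],[1,0.7,0,-12,0,0,0],[1,0.7,0,-12,0,0,0]]

```text
time_s: 28.07
position: [0.4214, -0.1245, 0.0995]
tool_rot: [[-0.061, -0.001, 0.998], [-0.998, 0.0, -0.061], [-0.0, -1.0, -0.001]]
ft_force: [0.2, -0.8, -2.0]
grip_width: 0.0116
```

Run:
```python
from h import *
s=say(); print(np.round(s["wrist_torque"],2))
```

```text
t 28.07 pos [ 0.4214 -0.1245  0.0995] F [ 0.2 -0.8 -2. ] w 0.0116
[-0.04  0.01  0.03]
```

Request:
carry_out:
  targets:
    - [[1,0,0,-1,0,0,0],[1,0,0,-1.5,0,0,0],[1,0,0,-1.5,0,0,0],[1,0,0,-1.5,0,0,0]]

```text
time_s: 28.4
position: [0.4216, -0.1246, 0.0984]
tool_rot: [[-0.061, 0.0, 0.998], [-0.998, -0.0, -0.061], [0.0, -1.0, 0.0]]
ft_force: [-0.3, -0.0, -1.0]
grip_width: 0.012
```

Run:
```python
from h import *
s=say(); print(np.round(s["wrist_torque"],2))
d=get_image("wrist"); im=d["img"]; 
save("w19c.png",im,(220,0,420,150),4)
d=get_image("top"); im=d["img"]
a=cv2.resize(im[268:308,278:318],None,fx=10,fy=10,interpolation=cv2.INTER_CUBIC);b=cv2.resize(im[275:315,385:425],None,fx=10,fy=10,interpolation=cv2.INTER_CUBIC)
c=np.hstack([a,b]); c=cv2.convertScaleAbs(c,alpha=1.7); save("top19z.png",c)
```

```text
t 28.4 pos [ 0.4216 -0.1246  0.0984] F [-0.3 -0.  -1. ] w 0.012
[-0.    0.   -0.01]
```

View pics/top19z.png

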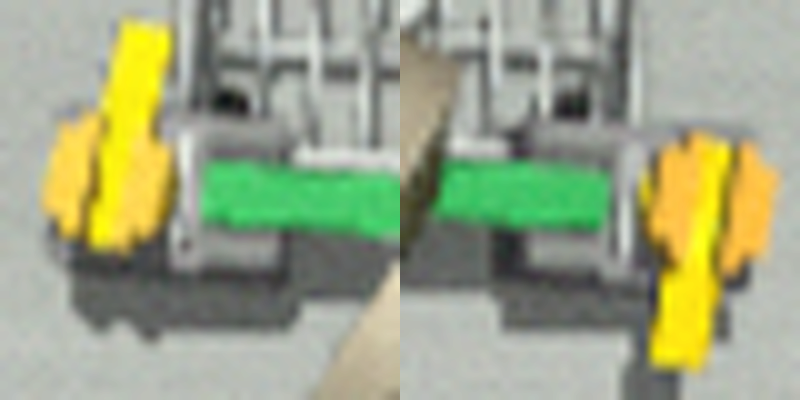

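View pics/w19c.png

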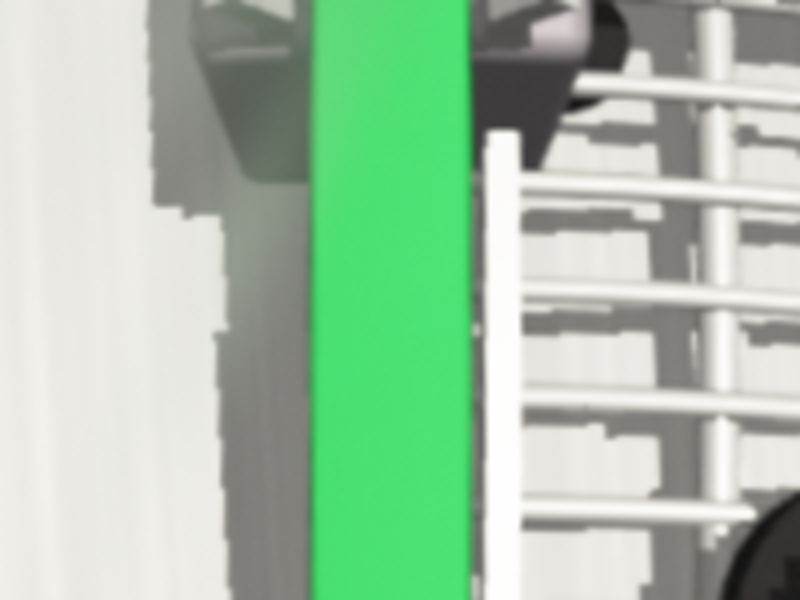

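Request:
carry_out:
  targets:
    - [[1,0,0,-1.5,0,0,0],[1,0,0,-1.5,0,0,0],[0.5,0,0,-1.5,0,0,0],[0.5,0,0,-1.5,0,0,0],[0.5,0,0,-1.5,0,0,0],[0.5,0,0,-1.5,0,0,0],[0.5,0,0,-1.5,0,0,0],[0.5,0,0,20,0,0,0],[0.5,0,0,60,0,0,0],[0.5,0,0,100,0,0,0],[0,0,0,140,0,0,0],[0,0,0,180,0,0,0],[0,0,0,200,0,0,0],[0,0,0,200,0,0,0]]

```text
time_s: 29.67
position: [0.4226, -0.1252, 0.3027]
tool_rot: [[-0.061, 0.008, 0.998], [-0.998, -0.005, -0.061], [0.004, -1.0, 0.008]]
ft_force: [0.7, 0.1, -0.7]
grip_width: 0.0849
```

Run:
```python
from h import *
s=say(); print(np.round(s["q"],1))
d=get_image("wrist"); im=d["img"];np.save("w20.npy",d,allow_pickle=True); save("wrist20.png",im)
d=get_image("top"); im=d["img"]
c=cv2.convertScaleAbs(cv2.resize(im[265:315,275:435],None,fx=5,fy=5,interpolation=cv2.INTER_CUBIC),alpha=1.7); save("top20z.png",c)
```

```text
t 29.67 pos [ 0.4226 -0.1252  0.3027] F [ 0.7  0.1 -0.7] w 0.0849
[-32.    8.4  84.9  -0.   86.2 -28.5]
```

View pics/wrist20.png

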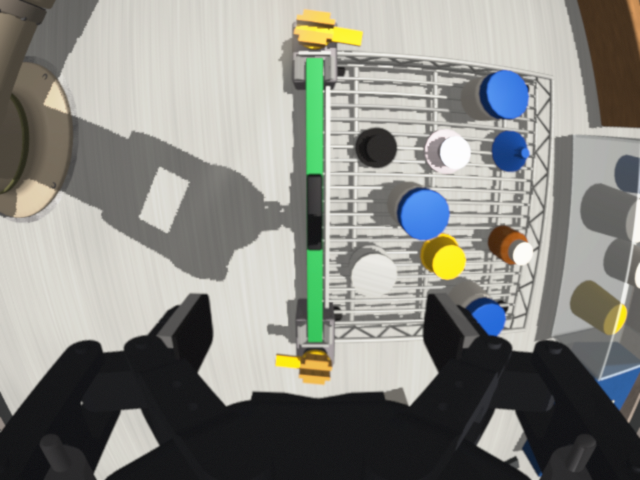

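View pics/top20z.png

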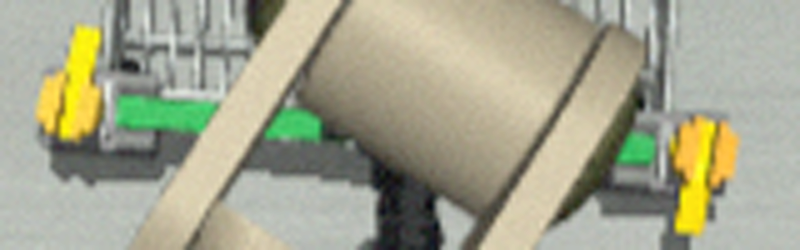

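Run:
```python
from h import *
d=np.load("w20.npy",allow_pickle=True).item(); im=d["img"]
a=cv2.resize(im[0:80,280:380],None,fx=8,fy=8,interpolation=cv2.INTER_CUBIC)[:300*2]
save("heads_L.png",im,(280,0,380,75),8); save("heads_R.png",im,(265,320,365,395),8)
for nm,c in (("L",(.4316,.0456)),("R",(.4114,-.2948))):
    print(nm,proj(d,"wrist",[*c,.095]))
```

```text
L [313.30404179  25.97002167]
R [314.41959429 372.23917009]
```

View pics/heads_L.png

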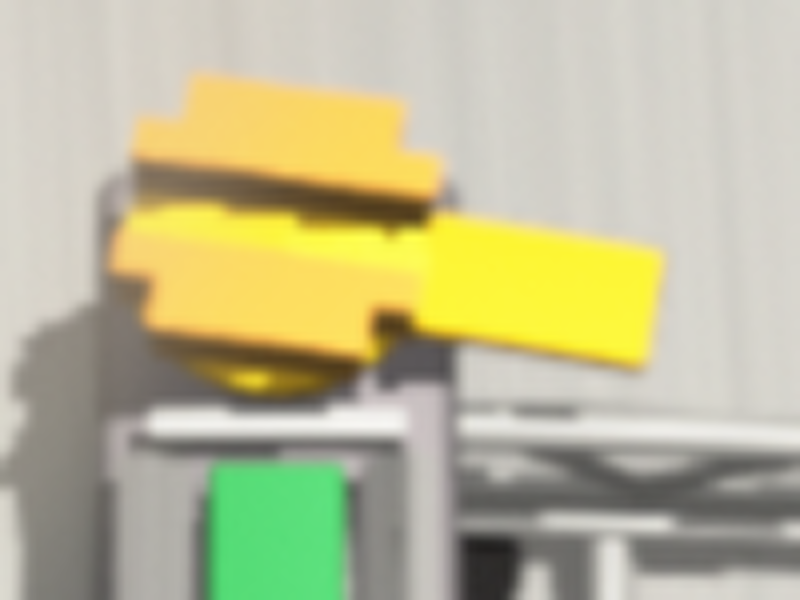

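View pics/heads_R.png

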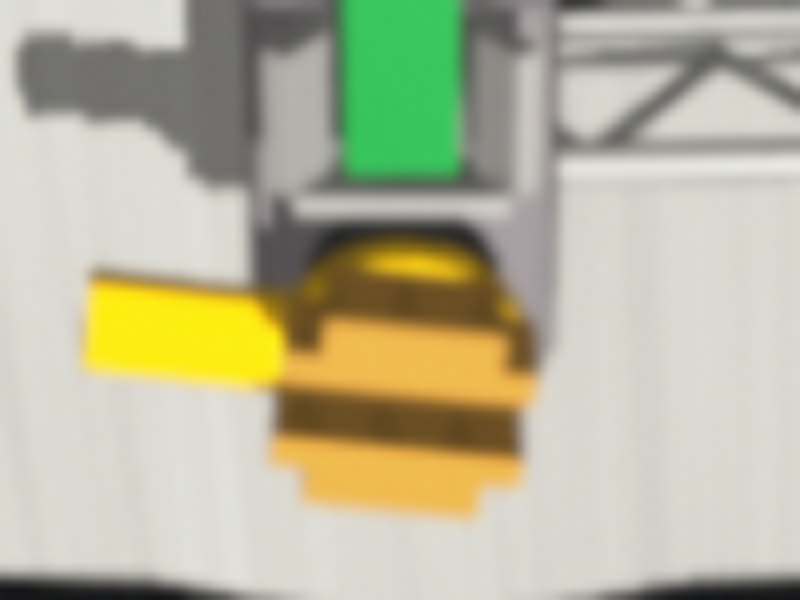

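Request:
carry_out:
  targets:
    - [[0,88,-305,0,0,0,-71],[0,88,-305,0,0,0,-71],[0,88,-305,0,0,0,-71],[0,88,-305,0,0,0,-71],[0,88,-305,0,0,0,-71],[0,88,-305,0,0,0,-71],[0,88,-305,0,0,0,-71],[0,88,-305,0,0,0,-71],[0,88,-305,0,0,0,-71],[0,88,-305,0,0,0,-71],[0,88,-305,0,0,0,-71],[0,88,-305,0,0,0,-71],[0,88,-305,0,0,0,-71]]

```text
time_s: 30.85
position: [0.5095, -0.4293, 0.2975]
tool_rot: [[-0.963, -0.001, 0.271], [-0.271, 0.001, -0.963], [0.001, -1.0, -0.001]]
ft_force: [0.0, -0.2, 0.4]
grip_width: 0.0854
```

Run:
```python
from h import *
s=say(); print(np.round(s["tool_rot"],3).tolist(),np.round(s["q"],1))
d=get_image("wrist"); im=d["img"];np.save("w21.npy",d,allow_pickle=True); save("wrist21.png",im)
d=get_image("top"); im=d["img"]
c=cv2.convertScaleAbs(cv2.resize(im[265:315,275:435],None,fx=5,fy=5,interpolation=cv2.INTER_CUBIC),alpha=1.7); save("top21z.png",c)
```

```text
t 30.85 pos [ 0.5095 -0.4293  0.2975] F [ 0.  -0.2  0.4] w 0.0854
[[-0.963, -0.001, 0.271], [-0.271, 0.001, -0.963], [0.001, -1.0, -0.001]] [-50.3  33.1  47.9  -0.   99.1  24. ]
```

View pics/wrist21.png

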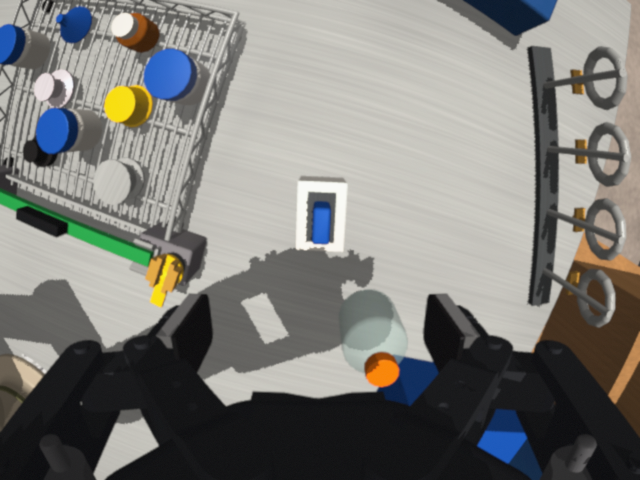

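View pics/top21z.png

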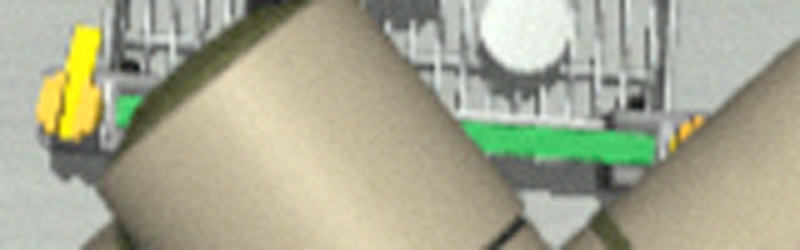

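Run:
```python
from h import *
d=np.load("w21.npy",allow_pickle=True).item(); im=d["img"]
save("w21c.png",im,(280,165,365,260),6)
hsv=cv2.cvtColor(im,cv2.COLOR_RGB2HSV)
for nm,lo,hi,z in (("top blue",(105,120,150),(125,255,255),.099),("blue all",(105,120,40),(125,255,255),.09)):
    m=cv2.inRange(hsv,np.array(lo),np.array(hi)); k=np.zeros_like(m); k[180:250,300:345]=m[180:250,300:345]
    ys,xs=np.nonzero(k); P=np.array([onz(d,"wrist",(x,y),z)[:2] for x,y in zip(xs,ys)])*1000
    print(nm,len(P),P.mean(0).round(1),cv2.minAreaRect(P.astype(np.float32)),(xs.min(),xs.max(),ys.min(),ys.max()))
m=cv2.inRange(hsv,np.array((0,0,205)),np.array((180,40,255))); k=np.zeros_like(m); k[172:258,290:355]=m[172:258,290:355]
ys,xs=np.nonzero(k); P=np.array([onz(d,"wrist",(x,y),.055)[:2] for x,y in zip(xs,ys)])*1000
print("block",len(P),cv2.minAreaRect(P.astype(np.float32)))
```

```text
top blue 557 [ 503.8 -433.6] ((503.5198974609375, -433.58697509765625), (31.728862762451172, 14.117134094238281), 15.5595121383667) (np.int64(313), np.int64(329), np.int64(208), np.int64(243))
blue all 730 [ 504.5 -433.4] ((504.5805358886719, -433.3052062988281), (38.91462707519531, 16.556997299194336), 12.720102310180664) (np.int64(311), np.int64(330), np.int64(201), np.int64(243))
block 2081 ((506.647705078125, -434.62347412109375), (81.68590545654297, 62.757755279541016), 16.673660278320312)
```

View pics/w21c.png

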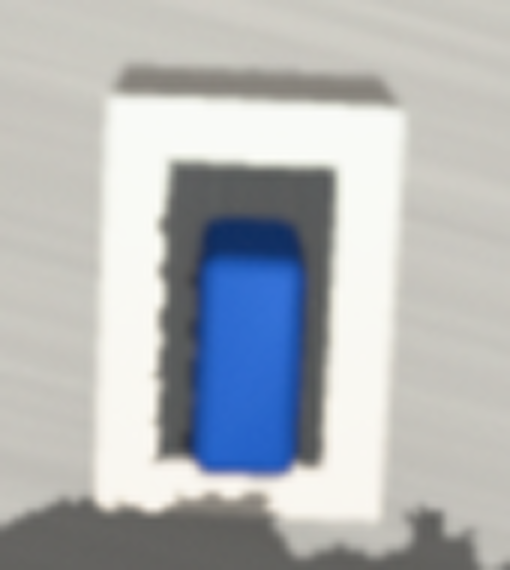

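Run:
```python
from h import *
d=np.load("w21.npy",allow_pickle=True).item()
P=lambda u,v,z: onz(d,"wrist",(280+u/6,165+v/6),z)[:2]*1000
def ang(a,b): v=a-b; return np.degrees(np.arctan2(v[1],v[0]))
f=[P(170,162,.059),P(337,168,.059),P(323,467,.059),P(160,462,.059)]
print("flange c",np.mean(f,0),ang(f[0],f[3]),ang(f[1],f[2]),np.linalg.norm(f[0]-f[3]),np.linalg.norm(f[0]-f[1]))
b=[P(107,97,.055),P(405,107,.055),P(382,522,.055),P(93,512,.055)]
print("block c",np.mean(b,0),ang(b[0],b[3]),ang(b[1],b[2]),np.linalg.norm(b[0]-b[3]),np.linalg.norm(b[0]-b[1]))
h=[P(200,258,.099),P(302,258,.099),P(296,470,.099),P(195,468,.099)]
print("handle c",np.mean(h,0),ang(h[0],h[3]),ang(h[1],h[2]),np.linalg.norm(h[0]-h[3]),np.linalg.norm(h[0]-h[1]))
```

```text
flange c [ 502.46258008 -434.45188561] 13.522181095047069 13.712248928021165 50.55904808773336 27.138242085796428
block c [ 502.20669783 -434.43408686] 13.129836882777433 13.586313677191061 70.80721167550324 48.77325971401703
handle c [ 503.527831   -433.92545507] 14.237878666223798 14.605571064912425 31.723302968460903 14.83652083761177
```

Request:
carry_out:
  targets:
    - [[0,-7,-5,-40,0,0,-2.2],[0,-7,-5,-80,0,0,-2.2],[0,-7,-5,-120,0,0,-2.2],[0,-7,-5,-150,0,0,-2.2],[0,-7,-5,-170,0,0,-2.2],[0,-7,-5,-170,0,0,-2.2],[0,-7,-5,-170,0,0,-2.2]]

```text
time_s: 31.53
position: [0.5026, -0.4344, 0.1283]
tool_rot: [[-0.973, -0.001, 0.231], [-0.231, 0.001, -0.973], [0.0, -1.0, -0.001]]
ft_force: [0.2, 0.6, 0.1]
grip_width: 0.0853
```

Run:
```python
from h import *
s=say(); print(np.round(s["tool_rot"],4).tolist())
d=get_image("wrist"); im=d["img"];np.save("w22.npy",d,allow_pickle=True); save("wrist22.png",im)
```

```text
t 31.53 pos [ 0.5026 -0.4344  0.1283] F [0.2 0.6 0.1] w 0.0853
[[-0.9729, -0.0006, 0.2311], [-0.2311, 0.0008, -0.9729], [0.0004, -1.0, -0.0009]]
```

View pics/wrist22.png

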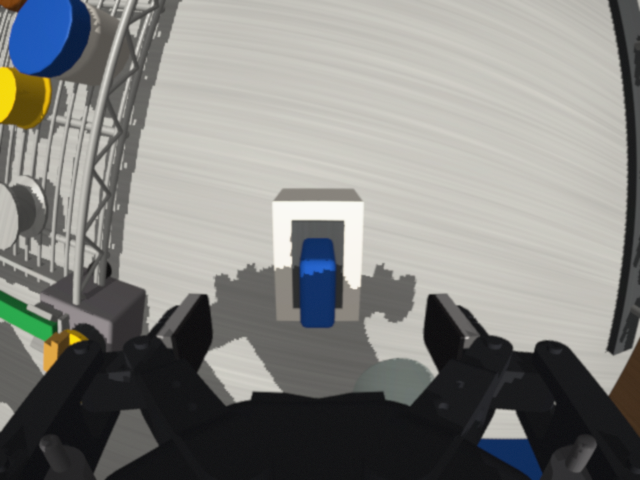

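Run:
```python
from h import *
d=np.load("w22.npy",allow_pickle=True).item()
P=lambda u,v,z: onz(d,"wrist",(u,v),z)[:2]*1000
print("handle top c",P(318,(262+326)/2,.099), "ends",P(318,262,.099),P(318,326,.099)); print("block ctr", np.mean([P(273,202,.055),P(364,202,.055),P(360,321,.055),P(276,321,.055)],0))
```

```text
handle top c [ 503.8789895  -434.02970546] ends [ 518.35347879 -430.57701357] [ 488.27393266 -437.75315147]
block ctr [ 502.36045029 -434.54176017]
```

Request:
carry_out:
  targets:
    - [[0,0,0,-20,0,0,0],[0,0,0,-38,0,0,0],[0,0,0,-44,0,0,0],[0,0,0,-44,0,0,0],[0,0,0,-44,0,0,0],[1,0,0,-44,0,0,0],[1,0,0,-44,0,0,0],[1,0,0,-44,0,0,0],[1,0,0,-44,0,0,0],[1,0,0,-44,0,0,0],[1,0,0,-44,0,0,0],[1,0,0,-44,0,0,0],[1,0,0,-44,0,0,0],[1,0,0,-44,0,0,0],[1,0,0,-44,0,0,0]]
  squeeze: 90

```text
time_s: 32.83
position: [0.5026, -0.4347, 0.0847]
tool_rot: [[-0.973, 0.0, 0.23], [-0.23, -0.001, -0.973], [-0.0, -1.0, 0.001]]
ft_force: [0.4, 0.8, 3.7]
grip_width: 0.0152
```

Run:
```python
from h import *
s=say(); print(np.round(s["tool_rot"],4).tolist())
d=get_image("wrist"); im=d["img"];np.save("w23.npy",d,allow_pickle=True); save("wrist23.png",im)
```

```text
t 32.83 pos [ 0.5026 -0.4347  0.0847] F [0.4 0.8 3.7] w 0.0152
[[-0.9732, 0.0004, 0.23], [-0.23, -0.0005, -0.9732], [-0.0003, -1.0, 0.0006]]
```

View pics/wrist23.png

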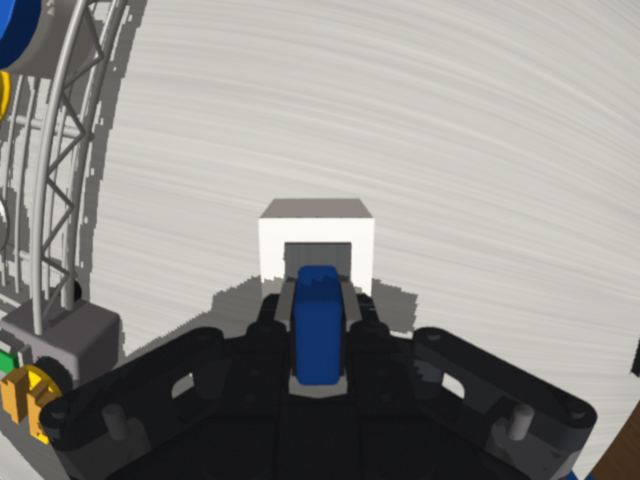

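Run:
```python
from h import *
d=np.load("w20.npy",allow_pickle=True).item()
L=lambda u,v,z=.095: onz(d,"wrist",(280+u/8,v/8),z)[:2]*1000
R=lambda u,v,z=.095: onz(d,"wrist",(265+u/8,320+v/8),z)[:2]*1000
def ang(a,b): v=a-b; return np.degrees(np.arctan2(v[1],v[0])).round(2)
print("L outer slot edge",ang(L(440,193),L(135,157)),"L inner plate outer edge",ang(L(370,360),L(145,325)),"tongue",ang(L(662,250,.08),L(435,215,.08)),ang(L(650,365,.08),L(420,330,.08)), "outer plate far edge", ang(L(405,100),L(195,72)))
print("L centre",L(280,213), "R centre",R(402,421))
print("R edges",ang(R(538,403),R(280,385)),ang(R(520,458),R(275,437)),"tongue",ang(R(270,292,.08),R(95,275,.08)),ang(R(285,387,.08),R(85,367,.08)))
```

```text
L outer slot edge -10.92 L inner plate outer edge -13.21 tongue -11.13 -11.09 outer plate far edge -11.9
L centre [433.04624816  44.8731    ] R centre [ 412.25125274 -295.37441908]
R edges -8.7 -9.87 tongue -9.36 -9.63
```

Request:
carry_out:
  targets:
    - [[1,0,0,15,0,0,0],[1,0,0,40,0,0,0],[1,0,0,75,0,0,0],[1,0,0,110,0,0,0],[1,0,0,150,0,0,0],[1,0,0,180,0,0,7],[1,-3,30,195,0,0,14],[1,-7,60,195,0,0,21],[1,-12,95,195,0,0,28],[1,-17,130,195,0,0,35],[1,-22,165,195,0,0,42],[1,-27,200,195,0,0,49],[1,-32,235,195,0,0,56],[1,-37,270,195,0,0,63],[1,-42,305,195,0,0,70],[1,-47,340,195,0,0,77],[1,-52,375,195,0,0,84],[1,-57,410,195,0,0,91],[1,-63,445,195,0,0,98],[1,-70,480,195,0,0,105]]

```text
time_s: 34.55
position: [0.4317, 0.047, 0.2789]
tool_rot: [[0.479, -0.001, 0.878], [-0.878, 0.0, 0.479], [-0.001, -1.0, -0.001]]
ft_force: [1.6, 0.1, 0.0]
grip_width: 0.0149
```

Request:
carry_out:
  targets:
    - [[1,0,0,-10,0,0,7],[1,0,0,-20,0,0,14],[1,0,0,-30,0,0,21],[1,0,0,-40,0,0,28],[1,0,0,-50,0,0,35],[1,0,0,-60,0,0,42],[1,0,0,-70,0,0,49],[1,0,0,-75,0,0,50.5],[1,0,0,-75,0,0,50.5],[1,0,0,-75,0,0,50.5]]

```text
time_s: 35.38
position: [0.4324, 0.0455, 0.2041]
tool_rot: [[0.981, -0.001, 0.196], [-0.196, 0.0, 0.981], [-0.001, -1.0, -0.0]]
ft_force: [-0.1, 0.0, -1.1]
grip_width: 0.0154
```

Run:
```python
from h import *
s=say(); R=np.array(s["tool_rot"]); print(R.round(4).tolist(),np.round(s["q"],1), "toolx ang",np.degrees(np.arctan2(R[1,0],R[0,0])))
d=get_image("wrist"); im=d["img"];np.save("w24.npy",d,allow_pickle=True); save("wrist24.png",im)
d=get_image("side"); im=d["img"]; save("side24.png",im,(230,200,480,350),3)
d=get_image("top"); im=d["img"];c=cv2.convertScaleAbs(cv2.resize(im[255:315,275:435],None,fx=5,fy=5,interpolation=cv2.INTER_CUBIC),alpha=1.7); save("top24z.png",c)
```

```text
t 35.38 pos [0.4324 0.0455 0.2041] F [-0.1  0.  -1.1] w 0.0154
[[0.9807, -0.0011, 0.1955], [-0.1955, 0.0001, 0.9807], [-0.0011, -1.0, -0.0001]] [ -9.7  13.1  96.2  -0.   70.7 -88.4] toolx ang -11.27600472721706
```

View pics/wrist24.png

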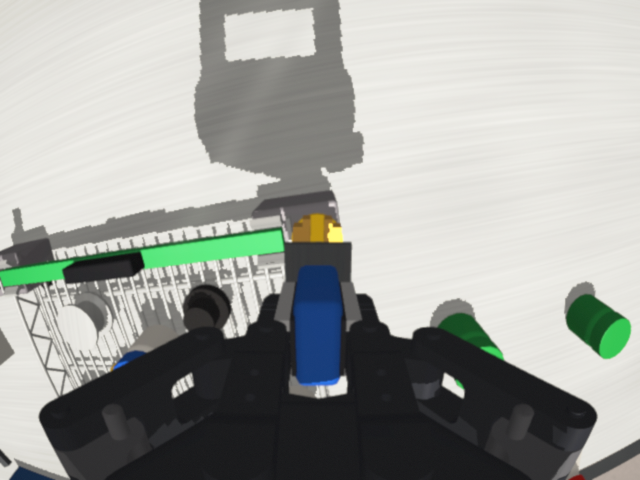

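View pics/side24.png

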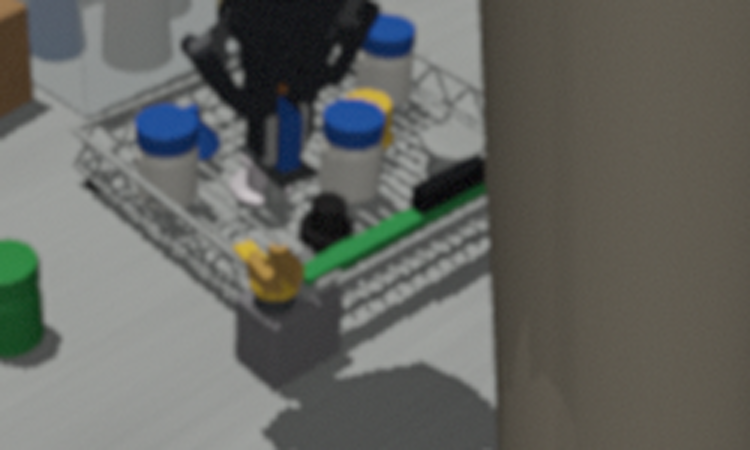

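View pics/top24z.png

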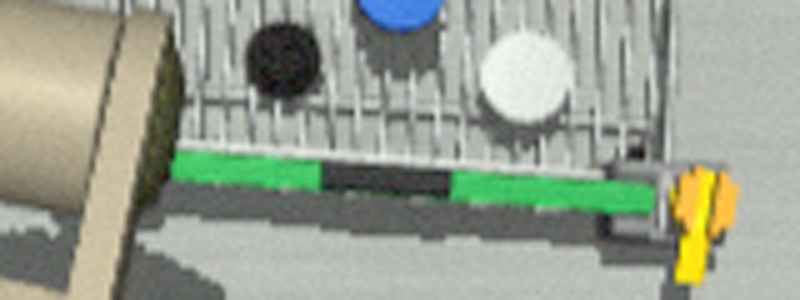

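Request:
carry_out:
  targets:
    - [[1,0.5,-0.5,-15,0,0,0],[1,0.5,-0.5,-27,0,0,0],[1,0.5,-0.5,-30,0,0,0],[1,0.5,-0.5,-30,0,0,0],[1,0.5,-0.5,-30,0,0,0]]

```text
time_s: 35.95
position: [0.4333, 0.0449, 0.1749]
tool_rot: [[0.981, 0.001, 0.194], [-0.194, -0.0, 0.981], [0.001, -1.0, 0.0]]
ft_force: [0.3, 0.2, -0.5]
grip_width: 0.0154
```

Run:
```python
from h import *
s=say()
d=get_image("wrist"); im=d["img"]; save("w25c.png",im,(230,160,410,295),4.4)
d=get_image("side"); im=d["img"]; save("side25.png",im,(290,240,370,300),8)
```

```text
t 35.95 pos [0.4333 0.0449 0.1749] F [ 0.3  0.2 -0.5] w 0.0154
```

View pics/w25c.png

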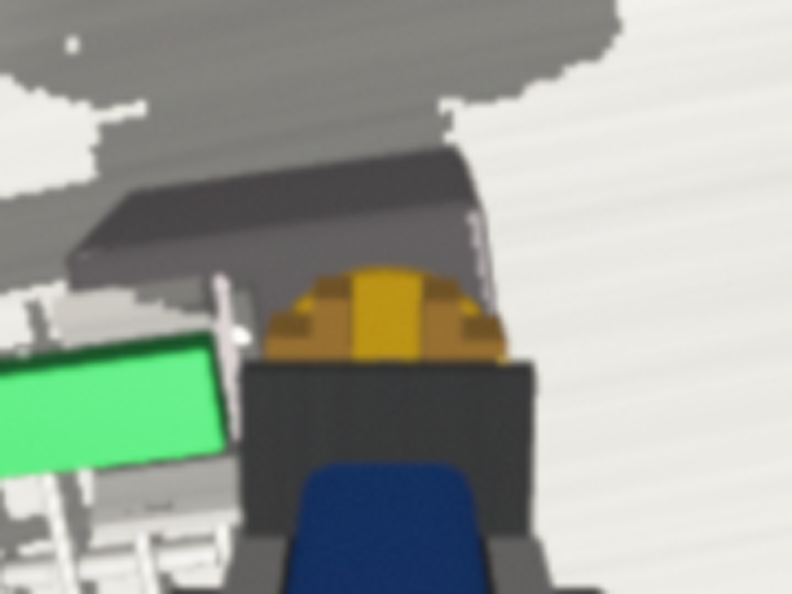

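View pics/side25.png

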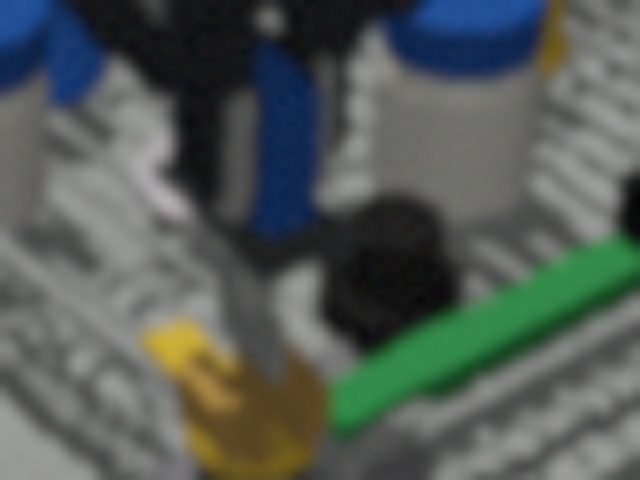

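Request:
carry_out:
  targets:
    - [[1,0,0,-4,0,0,0],[1,0,0,-8,0,0,0],[1,0,0,-8,0,0,0],[1,0,0,-8,0,0,0]]

```text
time_s: 36.38
position: [0.4329, 0.0449, 0.1662]
tool_rot: [[0.981, -0.001, 0.194], [-0.194, 0.0, 0.981], [-0.001, -1.0, -0.0]]
ft_force: [1.4, 0.1, -1.0]
grip_width: 0.0148
```

Request:
carry_out:
  targets:
    - [[1,0,0,-4,0,0,0],[1,0,0,-8,0,0,0],[1,0,0,-8,0,0,0],[1,0,0,-8,0,0,0]]

```text
time_s: 36.72
position: [0.433, 0.0449, 0.1581]
tool_rot: [[0.981, -0.001, 0.194], [-0.194, 0.0, 0.981], [-0.001, -1.0, -0.0]]
ft_force: [0.2, -0.9, 0.1]
grip_width: 0.0151
```

Request:
carry_out:
  targets:
    - [[1,0,0,0,0,0,-5],[1,0,0,0,0,0,-10],[1,0,0,0,0,0,-15],[1,0,0,0,0,0,-20],[1,0,0,0,0,0,-25],[1,0,0,0,0,0,-30],[1,0,0,0,0,0,-30]]

```text
time_s: 37.3
position: [0.433, 0.0447, 0.1584]
tool_rot: [[0.751, -0.0, 0.661], [-0.661, -0.001, 0.751], [0.0, -1.0, -0.001]]
ft_force: [0.2, -2.0, -1.0]
grip_width: 0.0147
```

Run:
```python
from h import *
s=say(); R=np.array(s["tool_rot"]); print("toolx ang",np.degrees(np.arctan2(R[1,0],R[0,0])),np.round(s["wrist_torque"],3))
d=get_image("wrist"); im=d["img"]; save("w26c.png",im,(230,160,410,295),4.4)
```

```text
t 37.3 pos [0.433  0.0447 0.1584] F [ 0.2 -2.  -1. ] w 0.0147
toolx ang -41.36216184494307 [-0.394  0.206 -0.002]
```

View pics/w26c.png

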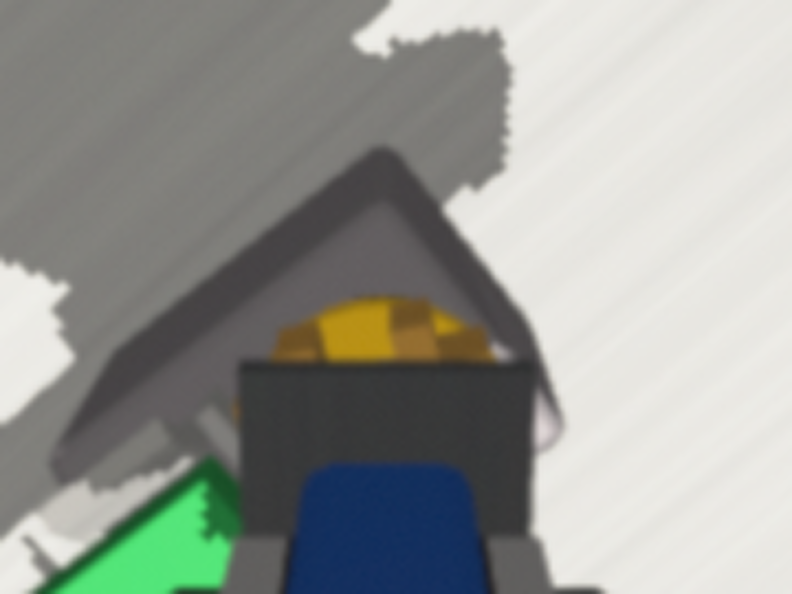

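Request:
carry_out:
  targets:
    - [[1,0,0,0,0,0,-5],[1,0,0,0,0,0,-10],[1,0,0,0,0,0,-15],[1,0,0,0,0,0,-20],[1,0,0,0,0,0,-25],[1,0,0,0,0,0,-30],[1,0,0,0,0,0,-35],[1,0,0,0,0,0,-40],[1,0,0,0,0,0,-45],[1,0,0,0,0,0,-50],[1,0,0,0,0,0,-55],[1,0,0,0,0,0,-60],[1,0,0,0,0,0,-63],[1,0,0,0,0,0,-65],[1,0,0,0,0,0,-65]]

```text
time_s: 38.6
position: [0.4323, 0.0447, 0.1582]
tool_rot: [[-0.277, -0.002, 0.961], [-0.961, -0.001, -0.278], [0.001, -1.0, -0.002]]
ft_force: [-4.1, -3.0, 0.4]
grip_width: 0.0151
```

Run:
```python
from h import *
s=say(); R=np.array(s["tool_rot"]); print("toolx ang",np.degrees(np.arctan2(R[1,0],R[0,0])),np.round(s["wrist_torque"],3))
d=get_image("wrist"); im=d["img"]; save("w27c.png",im,(230,160,410,295),4.4)
d=get_image("side"); im=d["img"]; save("side27.png",im,(290,240,370,300),8)
```

```text
t 38.6 pos [0.4323 0.0447 0.1582] F [-4.1 -3.   0.4] w 0.0151
toolx ang -106.11104377891897 [-0.581  0.745  0.003]
```

View pics/w27c.png

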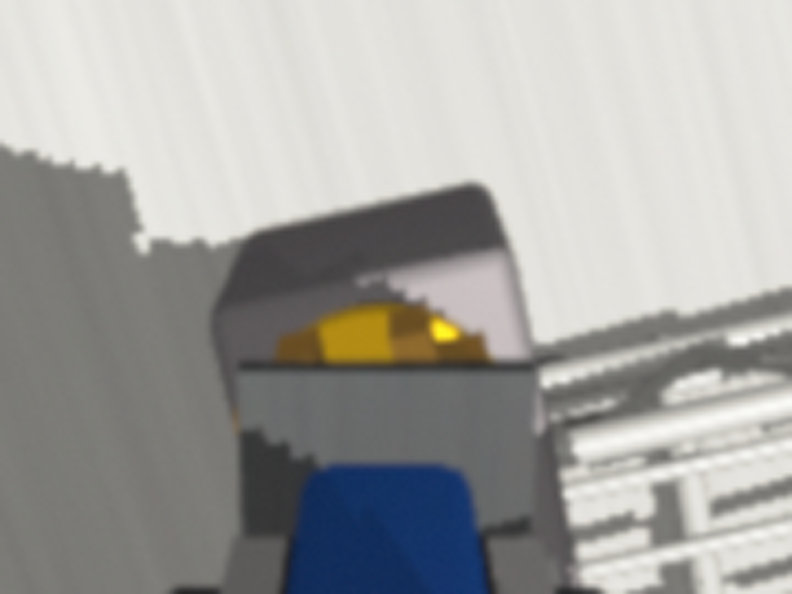

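View pics/side27.png

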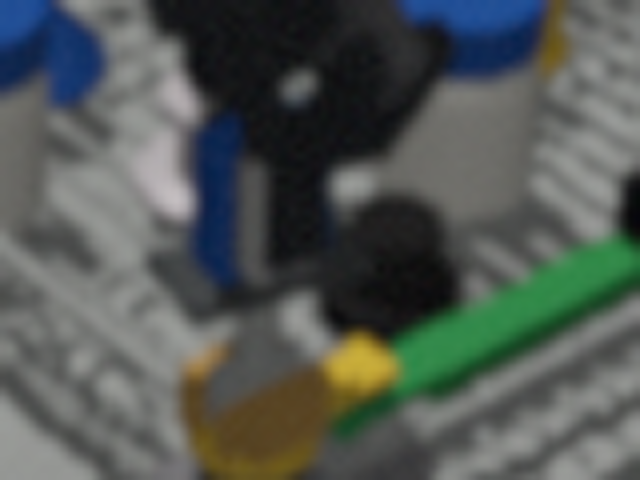

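Request:
carry_out:
  targets:
    - [[1,0,0,0,0,0,-2],[1,0,0,0,0,0,-4],[1,0,0,0,0,0,-4],[1,0,0,0,0,0,-4]]

```text
time_s: 39.03
position: [0.4323, 0.0449, 0.1581]
tool_rot: [[-0.343, -0.002, 0.939], [-0.939, -0.0, -0.343], [0.001, -1.0, -0.002]]
ft_force: [-5.3, -3.4, 0.4]
grip_width: 0.0147
```

Run:
```python
from h import *
s=say(); R=np.array(s["tool_rot"]); print("toolx ang",np.degrees(np.arctan2(R[1,0],R[0,0])),np.round(s["wrist_torque"],3))
d=get_image("wrist"); im=d["img"]; save("w28c.png",im,(230,160,410,295),4.4)
```

```text
t 39.03 pos [0.4323 0.0449 0.1581] F [-5.3 -3.4  0.4] w 0.0147
toolx ang -110.04161249544819 [-0.688  0.996  0.269]
```

View pics/w28c.png

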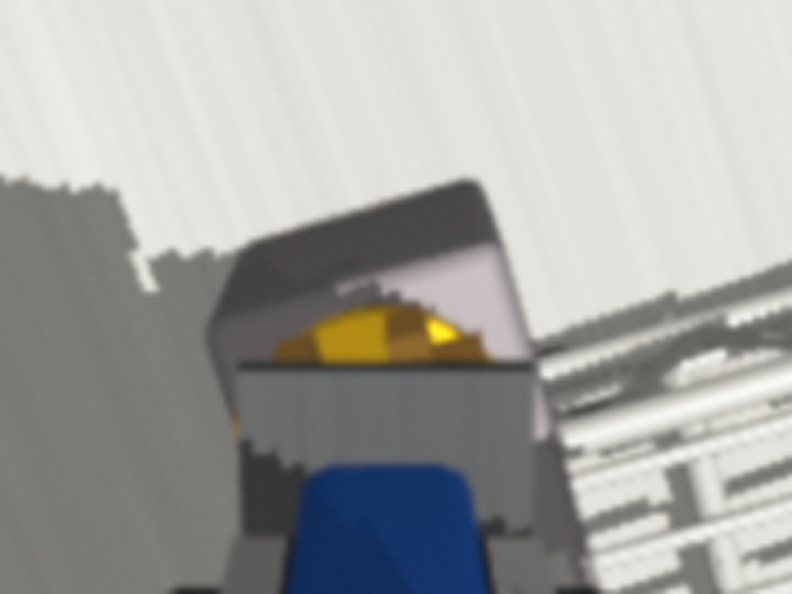

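Request:
carry_out:
  targets:
    - [[1,0,0,0,0,0,5],[1,0,0,0,0,0,10],[1,0,0,0,0,0,14],[1,0,0,0,0,0,14],[1,0,0,10,0,0,14],[1,0,0,20,0,0,14],[1,0,0,45,0,0,14],[1,0,-10,70,0,0,21],[1,-2,-40,80,0,0,28],[1,-4,-70,80,0,0,35],[1,-6,-100,80,0,0,42],[1,-8,-130,80,0,0,49],[1,-10,-160,80,0,0,56],[1,-12,-190,80,0,0,63],[1,-14,-220,80,0,0,70],[1,-16,-250,80,0,0,77],[1,-18,-280,80,0,0,84],[1,-20,-310,80,0,0,91],[1,-21,-340,80,0,0,98],[1,-21,-340,80,0,0,100.6]]

```text
time_s: 40.75
position: [0.412, -0.2997, 0.238]
tool_rot: [[0.986, 0.001, 0.165], [-0.165, -0.002, 0.986], [0.001, -1.0, -0.002]]
ft_force: [-0.2, 1.1, -0.6]
grip_width: 0.0149
```

Run:
```python
from h import *
s=say(); R=np.array(s["tool_rot"]); print("toolx ang",np.degrees(np.arctan2(R[1,0],R[0,0])),np.round(s["wrist_torque"],3),np.round(s["q"],1))
d=get_image("wrist"); im=d["img"]; save("wrist29.png",im)
d=get_image("top"); im=d["img"];c=cv2.convertScaleAbs(cv2.resize(im[255:315,275:435],None,fx=5,fy=5,interpolation=cv2.INTER_CUBIC),alpha=1.7); save("top29z.png",c)
```

```text
t 40.75 pos [ 0.412  -0.2997  0.238 ] F [-0.2  1.1 -0.6] w 0.0149
toolx ang -9.50214969310432 [ 0.055  0.017 -0.055] [ -49.4   18.4   82.3   -0.    79.2 -129.8]
```

View pics/wrist29.png

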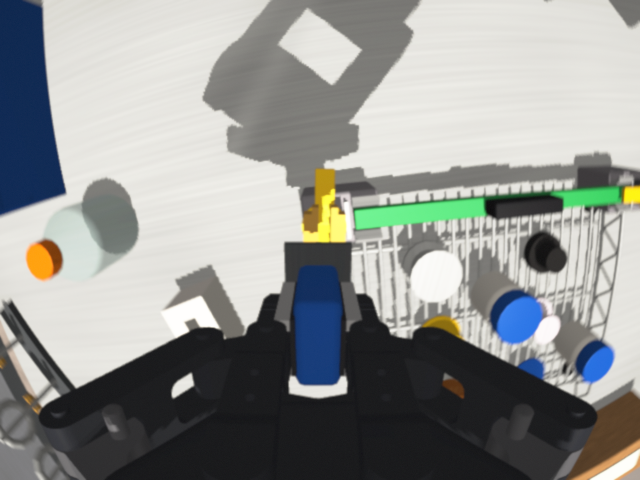

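View pics/top29z.png

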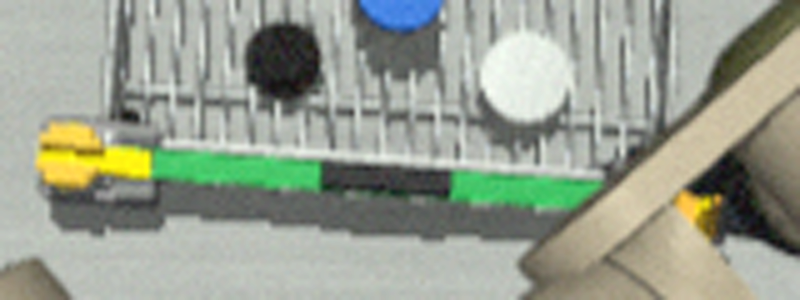

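Request:
carry_out:
  targets:
    - [[1,0,0,-10,0,0,0],[1,0,0,-30,0,0,0],[1,0,0,-50,0,0,0],[1,0,0,-61,0,0,0],[1,0,0,-61,0,0,0],[1,0,0,-61,0,0,0],[1,0,0,-61,0,0,0]]

```text
time_s: 41.43
position: [0.4125, -0.2949, 0.1783]
tool_rot: [[0.986, 0.001, 0.168], [-0.168, -0.001, 0.986], [0.001, -1.0, -0.001]]
ft_force: [0.3, -0.3, -0.5]
grip_width: 0.0149
```

Run:
```python
from h import *
s=say(); R=np.array(s["tool_rot"]); print("toolx ang",np.degrees(np.arctan2(R[1,0],R[0,0])),np.round(s["wrist_torque"],3))
d=get_image("wrist"); im=d["img"]; save("w30c.png",im,(230,160,410,295),4.4)
```

```text
t 41.43 pos [ 0.4125 -0.2949  0.1783] F [ 0.3 -0.3 -0.5] w 0.0149
toolx ang -9.642659915022051 [ 0.03  -0.005 -0.021]
```

View pics/w30c.png

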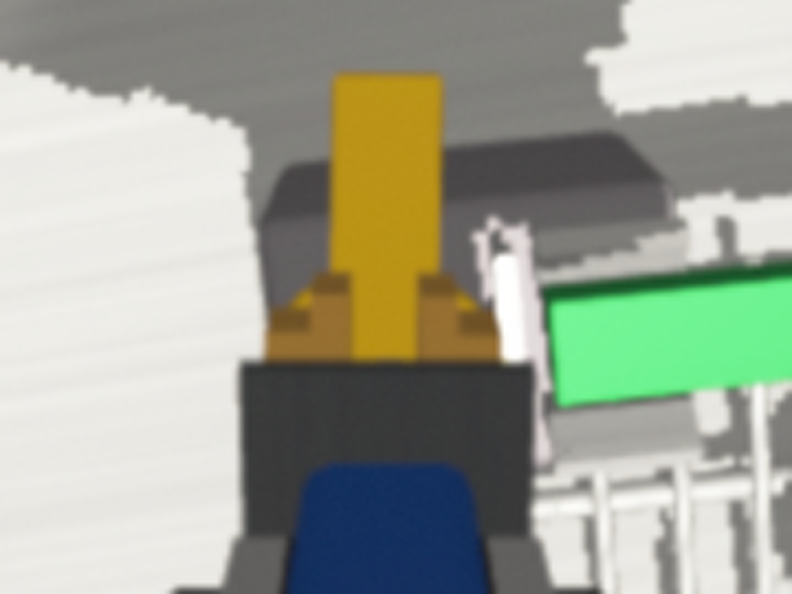

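Request:
carry_out:
  targets:
    - [[1,0,0,-4,0,0,0],[1,0,0,-8,0,0,0],[1,0,0,-12,0,0,0],[1,0,0,-12,0,0,0]]

```text
time_s: 41.82
position: [0.4118, -0.2948, 0.1645]
tool_rot: [[0.986, -0.001, 0.167], [-0.167, 0.001, 0.986], [-0.001, -1.0, 0.001]]
ft_force: [0.2, 0.0, -0.4]
grip_width: 0.0152
```

Request:
carry_out:
  targets:
    - [[1,0,0,-4,0,0,0],[1,0,0,-7.5,0,0,0],[1,0,0,-7.5,0,0,0],[1,0,0,-7.5,0,0,0]]

```text
time_s: 42.15
position: [0.412, -0.2951, 0.1576]
tool_rot: [[0.986, -0.0, 0.167], [-0.167, 0.0, 0.986], [-0.0, -1.0, 0.0]]
ft_force: [-0.4, -0.5, -1.1]
grip_width: 0.0149
```

Request:
carry_out:
  targets:
    - [[1,0,0,0,0,0,-5],[1,0,0,0,0,0,-10],[1,0,0,0,0,0,-15],[1,0,0,0,0,0,-20],[1,0,0,0,0,0,-25],[1,0,0,0,0,0,-30],[1,0,0,0,0,0,-35],[1,0,0,0,0,0,-40],[1,0,0,0,0,0,-45],[1,0,0,0,0,0,-50],[1,0,0,0,0,0,-55],[1,0,0,0,0,0,-60],[1,0,0,0,0,0,-65],[1,0,0,0,0,0,-70],[1,0,0,0,0,0,-75],[1,0,0,0,0,0,-80],[1,0,0,0,0,0,-85],[1,0,0,0,0,0,-90],[1,0,0,0,0,0,-95],[1,0,0,0,0,0,-96]]

```text
time_s: 43.82
position: [0.4116, -0.2957, 0.158]
tool_rot: [[-0.272, -0.001, 0.962], [-0.962, -0.001, -0.272], [0.002, -1.0, -0.001]]
ft_force: [-3.3, -3.3, -0.2]
grip_width: 0.0149
```

Run:
```python
from h import *
s=say(); R=np.array(s["tool_rot"]); print("toolx ang",np.degrees(np.arctan2(R[1,0],R[0,0])),np.round(s["wrist_torque"],3))
```

```text
t 43.82 pos [ 0.4116 -0.2957  0.158 ] F [-3.3 -3.3 -0.2] w 0.0149
toolx ang -105.79064427989793 [-0.616  0.833  0.034]
```

Request:
carry_out:
  targets:
    - [[1,0,0,0,0,0,-2],[1,0,0,0,0,0,-4],[1,0,0,0,0,0,-4],[1,0,0,0,0,0,-4]]

```text
time_s: 44.15
position: [0.4116, -0.2956, 0.158]
tool_rot: [[-0.333, -0.001, 0.943], [-0.943, -0.001, -0.333], [0.002, -1.0, -0.001]]
ft_force: [-5.0, -2.8, -0.6]
grip_width: 0.015
```

Run:
```python
from h import *
s=say(); R=np.array(s["tool_rot"]); print("toolx ang",np.degrees(np.arctan2(R[1,0],R[0,0])),np.round(s["wrist_torque"],3))
d=get_image("wrist"); im=d["img"]; save("w31.png",im)
```

```text
t 44.15 pos [ 0.4116 -0.2956  0.158 ] F [-5.  -2.8 -0.6] w 0.015
toolx ang -109.4606434492645 [-0.722  0.871  0.213]
```

View pics/w31.png

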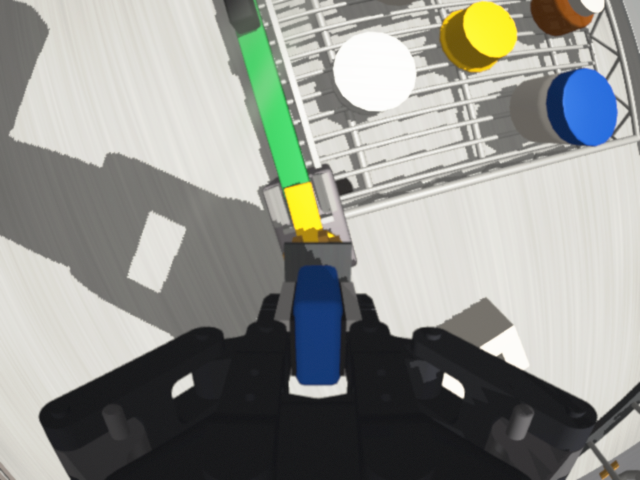

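Request:
carry_out:
  targets:
    - [[1,0,0,0,0,0,5],[1,0,0,0,0,0,10],[1,0,0,0,0,0,14],[1,0,0,0,0,0,14],[1,0,0,10,0,0,14],[1,0,0,20,0,0,14],[1,0,0,45,0,0,14],[1,0,0,75,0,0,7],[1,10,-15,80,0,0,0],[1,22,-34,80,0,0,-7],[1,34,-53,80,0,0,-14],[1,46,-71,80,0,0,-21],[1,58,-89,80,0,0,-28],[1,70,-107,80,0,0,-35],[1,80,-123,80,0,0,-42],[1,90.5,-139.5,80,0,0,-49],[1,90.5,-139.5,60,0,0,-55],[1,90.5,-139.5,40,0,0,-57.2],[1,90.5,-139.5,20,0,0,-57.2],[1,90.5,-139.5,12,0,0,-57.2]]

```text
time_s: 45.87
position: [0.502, -0.4338, 0.1667]
tool_rot: [[-0.974, -0.003, 0.227], [-0.227, 0.004, -0.974], [0.002, -1.0, -0.004]]
ft_force: [-0.2, -0.2, -2.3]
grip_width: 0.0154
```

Request:
carry_out:
  targets:
    - [[1,0,0,0,0,0,0],[1,0,0,0,0,0,0],[1,0,0,0,0,0,0]]

```text
time_s: 46.12
position: [0.503, -0.4349, 0.1714]
tool_rot: [[-0.974, 0.002, 0.228], [-0.228, -0.002, -0.974], [-0.001, -1.0, 0.002]]
ft_force: [0.3, 0.5, -1.3]
grip_width: 0.015
```

Run:
```python
from h import *
s=say(); R=np.array(s["tool_rot"]); print(R.round(4).tolist(),"toolx ang",np.degrees(np.arctan2(R[1,0],R[0,0])))
d=get_image("wrist"); im=d["img"]; save("w32.png",im);np.save("w32.npy",d,allow_pickle=True)
d=get_image("top"); im=d["img"];c=cv2.convertScaleAbs(cv2.resize(im[255:315,275:435],None,fx=5,fy=5,interpolation=cv2.INTER_CUBIC),alpha=1.7); save("top32z.png",c)
```

```text
t 46.12 pos [ 0.503  -0.4349  0.1714] F [ 0.3  0.5 -1.3] w 0.015
[[-0.9736, 0.0017, 0.2283], [-0.2283, -0.0019, -0.9736], [-0.0012, -1.0, 0.0022]] toolx ang -166.80174643100287
```

View pics/w32.png

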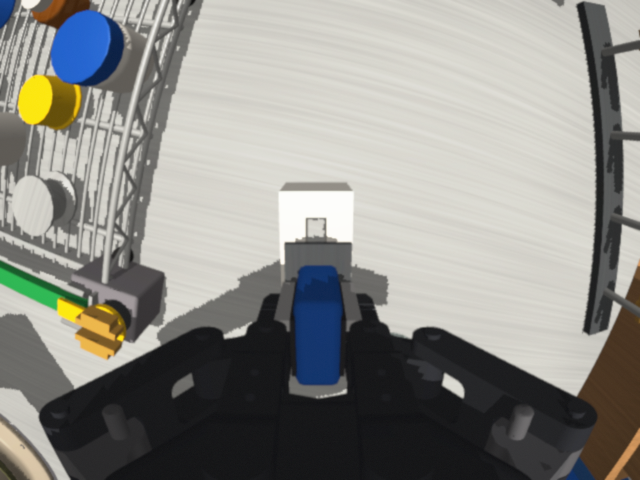

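View pics/top32z.png

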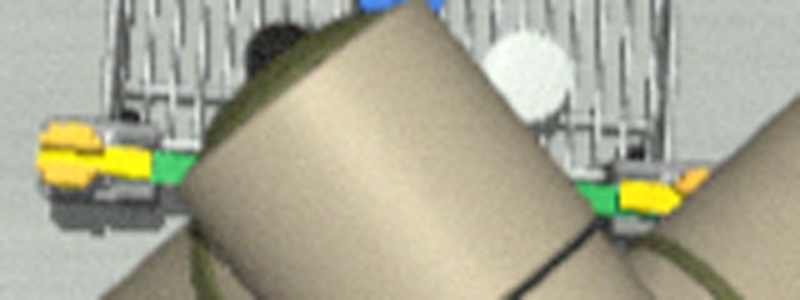

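Request:
carry_out:
  targets:
    - [[1,-0.3,0.4,-15,0,0,0],[1,-0.3,0.4,-30,0,0,0],[1,-0.3,0.4,-42,0,0,0],[1,-0.3,0.4,-52,0,0,0],[1,-0.3,0.4,-52,0,0,0],[1,-0.3,0.4,-52,0,0,0]]

```text
time_s: 46.72
position: [0.5024, -0.4343, 0.1182]
tool_rot: [[-0.974, 0.0, 0.228], [-0.228, -0.0, -0.974], [-0.0, -1.0, 0.0]]
ft_force: [0.7, -0.9, 0.0]
grip_width: 0.0146
```

Run:
```python
from h import *
s=say(); print(np.round(s["wrist_torque"],3))
d=get_image("wrist"); im=d["img"]; save("w33c.png",im,(230,160,410,295),4.4)
```

```text
t 46.72 pos [ 0.5024 -0.4343  0.1182] F [ 0.7 -0.9  0. ] w 0.0146
[-0.017  0.026  0.036]
```

View pics/w33c.png

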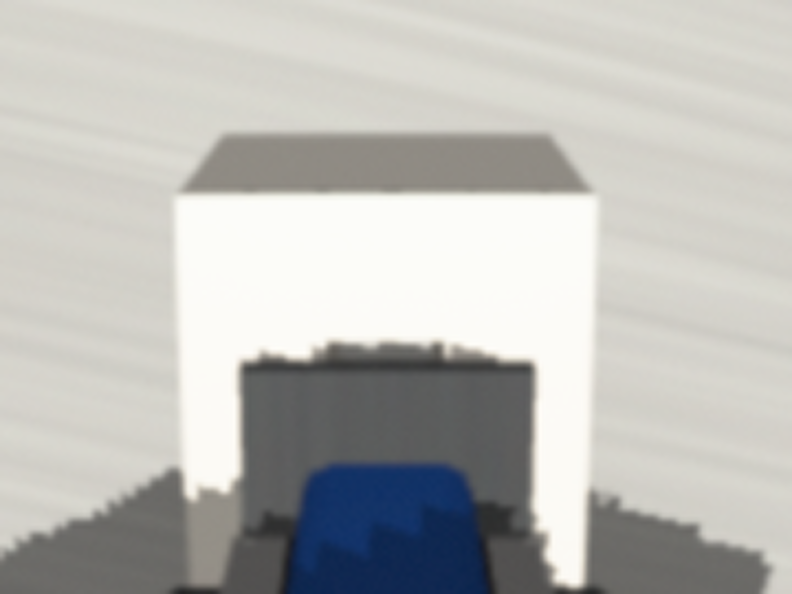

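Request:
carry_out:
  targets:
    - [[1,0,0,-8,0,0,0],[1,0,0,-16,0,0,0],[1,0,0,-22,0,0,0],[1,0,0,-27,0,0,0],[1,0,0,-31,0,0,0],[1,0,0,-31,0,0,0],[1,0,0,-31,0,0,0]]

```text
time_s: 47.35
position: [0.5022, -0.4342, 0.0867]
tool_rot: [[-0.974, -0.0, 0.228], [-0.228, 0.0, -0.974], [0.0, -1.0, -0.0]]
ft_force: [-0.5, 0.0, -0.4]
grip_width: 0.0149
```

Free so far. I seat the last 2 mm, release and rise.

Request:
carry_out:
  targets:
    - [[1,0,0,-2,0,0,0],[1,0,0,-2,0,0,0],[0.6,0,0,-2,0,0,0],[0.4,0,0,-2,0,0,0],[0.4,0,0,-2,0,0,0],[0.4,0,0,-2,0,0,0],[0.4,0,0,-2,0,0,0],[0.4,0,0,10,0,0,0],[0.4,0,0,35,0,0,0],[0.2,0,0,70,0,0,0],[0,0,0,110,0,0,0],[0,0,0,150,0,0,0],[0,0,0,190,0,0,0],[0,0,0,210,0,0,0],[0,0,0,210,0,0,0],[0,0,0,210,0,0,0]]

```text
time_s: 48.68
position: [0.5022, -0.4341, 0.2986]
tool_rot: [[-0.974, 0.002, 0.228], [-0.228, -0.002, -0.974], [-0.001, -1.0, 0.003]]
ft_force: [-0.8, 0.5, -0.0]
grip_width: 0.0854
```

Run:
```python
from h import *
s=say()
d=get_image("wrist"); im=d["img"]; save("w34.png",im);np.save("w34.npy",d,allow_pickle=True)
```

```text
t 48.68 pos [ 0.5022 -0.4341  0.2986] F [-0.8  0.5 -0. ] w 0.0854
```

View pics/w34.png

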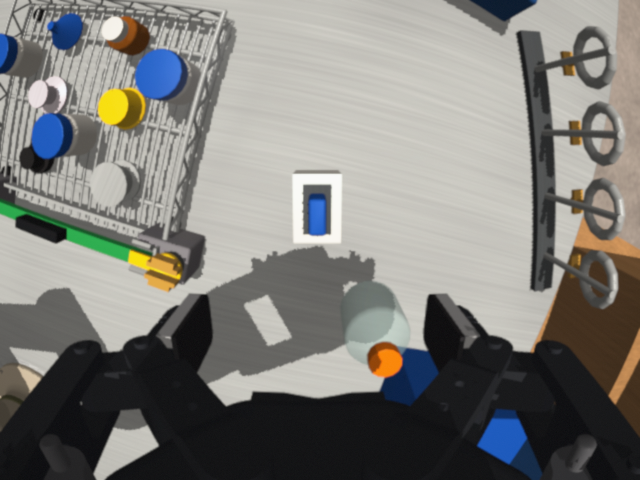

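Request:
carry_out:
  targets:
    - [[0,-20,300,105,0,0,-13],[0,-20,300,105,0,0,-13],[0,-20,300,105,0,0,-13],[0,-20,300,105,0,0,-13],[0,-20,300,105,0,0,-13],[0,-20,300,105,0,0,-13],[0,-20,300,105,0,0,-13],[0,-20,300,105,0,0,-13],[0,-20,300,105,0,0,-13],[0,-20,300,105,0,0,-13],[0,-20,300,105,0,0,-13],[0,-20,300,105,0,0,-13],[0,-20,300,105,0,0,-13]]

```text
time_s: 49.82
position: [0.4823, -0.1352, 0.4007]
tool_rot: [[-1.0, -0.002, 0.002], [-0.002, 0.001, -1.0], [0.002, -1.0, -0.001]]
ft_force: [0.5, -0.8, 0.2]
grip_width: 0.0854
```

Run:
```python
from h import *
s=say()
d=get_image("wrist"); im=d["img"]; save("w35.png",im); save("w35c.png",im,(170,20,470,290),2.6);np.save("w35.npy",d,allow_pickle=True)
```

```text
t 49.82 pos [ 0.4823 -0.1352  0.4007] F [ 0.5 -0.8  0.2] w 0.0854
```

View pics/w35.png

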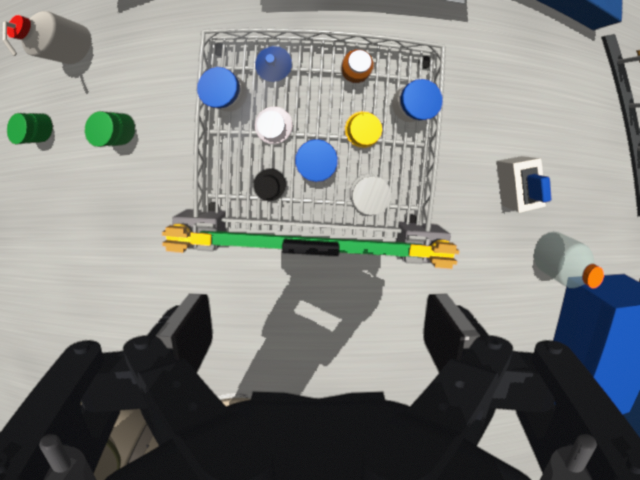

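View pics/w35c.png

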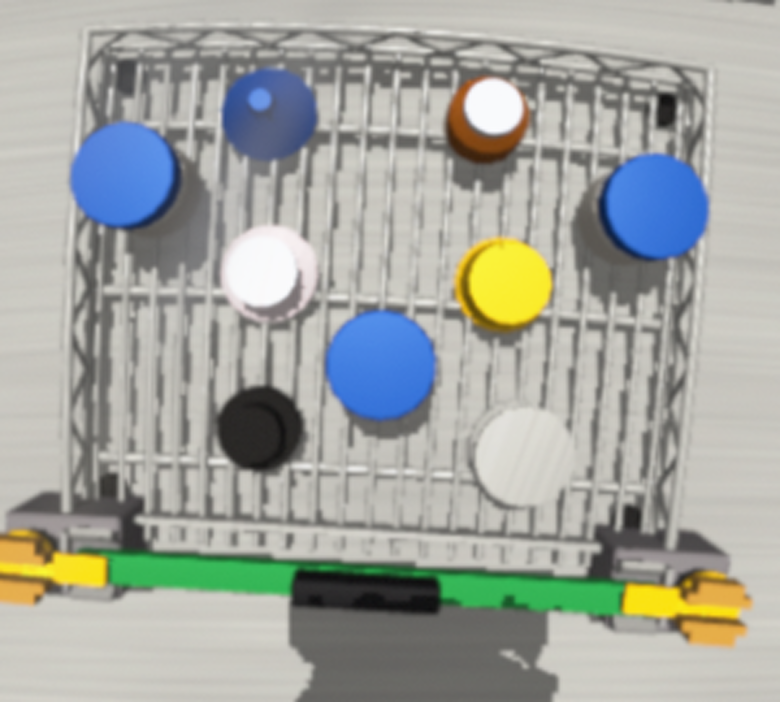

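Run:
```python
from h import *
d=np.load("w35.npy",allow_pickle=True).item()
P=lambda u,v,z: onz(d,"wrist",(170+u/2.6,20+v/2.6),z)[:2]*1000
J=[("Jleft",P(126,175,.09)),("Jmid",P(381,364,.09)),("Jright",P(655,206,.09))]
W=[("funnel",P(269,114,.022),25),("vial",P(488,119,.05),20),("spool",P(269,273,.022),25),("beaker",P(503,284,.03),25),("plug",P(260,428,.03),22),("cap",P(524,456,.035),25)]
for n,p in J:
    print(n,p.round(1),[(m,round(np.linalg.norm(p-q)-25-r,1)) for m,q,r in W if np.linalg.norm(p-q)<110])
def s(a,b): v=b-a; return np.degrees(np.arctan2(v[1],v[0])).round(1)
# tongue direction vs tray (-3.5): left should be -93.5, right 86.5
print("L tongue",s(P(55,570,.079),P(107,572,.079)),"bar dir",s(P(110,553,.072),P(620,584,.072)))
```

```text
Jleft [615.7 -18.4] [('funnel', np.float64(19.3)), ('spool', np.float64(22.6))]
Jmid [ 526.9 -133.2] [('spool', np.float64(22.6)), ('beaker', np.float64(22.3)), ('plug', np.float64(24.8)), ('cap', np.float64(38.0))]
Jright [ 602.3 -256.4] [('vial', np.float64(39.6)), ('beaker', np.float64(22.2))]
L tongue -92.0 bar dir -93.4
```

Run:
```python
from h import *
say(); print(env.close_job())
```

```text
t 49.87 pos [ 0.4823 -0.1351  0.4009] F [-0.1 -0.5  0.5] w 0.0855
the job is handed in; nothing more can be done
None
```

The job is done and handed in at about 50 s, well under the 208 s limit; no verdict is reported.

- **Jars:** All three blue-capped jars on the bench now stand upright in the tray. I left the green look-alikes and the jars in the clear bin alone. The last wrist picture gives at least 19 mm between any jar and the ware next to it. None of the ware looks moved.
- **Bar and catches:** The bar is down in both saddles. I turned both catches clockwise to their stops with the key, and both yellow tongues lie over the bar. The left tongue points about 1.5° off the bar's line, which is within what I can measure. I did not measure the right tongue's angle, only saw it over the bar.
- **Key:** It hangs upright in its holder again and slid in without resistance. The gripper is about 0.4 m above the tray, touching nothing.

**What went wrong:** I first gripped the third jar about 16 mm off centre, because the previous move had not reached its full distance. I opened the gripper, re-centred and gripped it again before lifting.

**Camera agreement:** The top and wrist cameras differed by 2 to 4 mm, so I set the fits by close-up wrist views, plus zoomed top views for the bar.

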